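# Pack specimen jars into the transport case and latch it

## Robot

A 7-joint arm with a two-finger parallel gripper is mounted at the origin on the work surface. World frame = base frame: x ahead of the robot, y to its left, z up, the work surface at z = 0. Lengths are in m, angles in rad, forces in N, time in s.
With the tool pointing down it reaches from about 0.4 to 0.875 m from the base axis. Payload 19.3 kg.
Tool frame: the origin (TCP) lies midway between the tips of the shut fingers; the grasp point (between the pads) lies 19 mm behind it; z points along the fingers, y is the line along which they close (so a half turn about z gives the same grasp; the last joint's range is limited). The gripper opens to 85 mm and grips with 20 to 120 N. Pads are 22 mm wide; open, the fingers measure 114 mm over their backs; the gripper's body (76 mm by 85 mm) begins 54 mm behind the grasp point. The pads swing forward as they close: fully open they stand 13 mm farther back than shut.
Start: joints at [1.034, 0.521, -0.036, 1.599, 0.021, 1.021, -0.113], TCP at [0.281, -0.558, 0.231] pointing down, gripper open.
Joint ranges: [-2.91, 2.91], [-0.3, 2.13], [-1.5, 1.42], [0.17, 2.43], [-1.26, 4.41], [0.16, 1.93], [-2.52, 2.52]. Speed limits (rad/s): [1.89, 1.89, 2.39, 2.39, 3.01, 3.01, 3.01].

## Interface

Orientations are given as [roll, pitch, yaw] about the fixed x, y, z axes, in that order (R = Rz(yaw) Ry(pitch) Rx(roll)).
In Python, from workcell import telemetry, grab_frame, calibration, bot, outline_of, landmark_of gives the robot as it stands. The module is installed in compiled form; this text tells all that it offers.
- The arm moves only by the shell command python3 -m inch 'ROWS' [FORCE]. ROWS is JSON, a list of rows, each a list of 7 numbers: the shift along the tool's x, y, z in m, then the turn, a rotation vector about the tool's x, y, z in rad, then the closure, from 0 (fully open) to 1 (shut). A call has 1 to 5 rows; each row shifts and turns the commanded pose from where the row before left it, along the tool's axes as they then stand; what a row does not reach is not made up. A row lasts 1/10 s, in which the tool goes at most 50 mm and 8.59 degrees, less where a joint would pass 70% of its speed; a pose out of reach is approached as far as the arm can. A call is refused whole if a number of a shift passes 0.05 or a number of a turn 0.15, either way. A call with a gripper value outside its range is refused whole. The fingers move at their own pace and stop on an object; FORCE is the grip in N (left out, the last holds). Time passes only in rows, so rows that do not move let the fingers close. It gives the time, the measured TCP pose, the force, the opening and the grip force at its end, in the units of the state.
- telemetry.observe(): the state, without advancing time (a new reading comes with each control period).
- grab_frame(name): name is "scene" or "top" or "wrist"; returns the picture (400x640x3 uint8, red, green, blue); there is no depth.
- calibration(name): a dict with "fovy" (degrees; the focal length in pixels is half the picture's height over the tangent of half this angle, whatever the lens; pixels are square), "cx", "cy" (the principal point, pixels), "dist" ([k1, k2, p1, p2, k3] as OpenCV has them; the pictures are not rectified), "pose" (4x4, takes a point from camera to world coordinates). Camera axes: x right, y down, z forward; pixel columns grow to the right and rows downward; lengths in m; the calibration is good to about 2 mm. A picture is of the moment at which its call begins: read the wrist's pose just before it. calibration takes no time and is no camera call; for the wrist camera it gives the pose at the moment of the call.
- bot.job_done(): hands the job in; it is judged then, once.
Trained networks look in the newest picture that a camera, given by its name, has taken for a name from the list of things; names that differ only in an ending like _2 or _b are one class to them, and where a whole thing is asked for, a point or a joint stands for the part that bears it (a point fixed in the world has none). Each returns a list of dicts, best first, with "score" (0 to 1); they miss things now and then, are a little off and sometimes report something else, mostly with a low value. They report only what shows in the picture. A call takes as long as a camera call. They do not tell look-alikes from the thing itself.
- outline_of(label, camera): "region" (400x640 bool, what is visible of it) and "rect" ([left, top, right, bottom] in pixels, round what is visible of it).
- landmark_of(label, camera): "xy" ([column, row] in pixels: a listed point, or the origin of a listed thing).
The state is a dict: "clock": time; "qpos": joint angles; "qd": joint speeds; "joint_efforts": joint torques, N m; "position": TCP position; "tool_rot": TCP orientation; "force": force on the tool from outside, world axes, zero at the start; "moment": the same for the moment, N m; "grip_width": finger opening in m; "finger_force": force on a finger pad.
Only numpy, scipy, OpenCV 4.12 (cv2) and the standard library are available. Lean on these libraries where they do the work, as an engineer would, in place of code of your own. Each camera call takes 0.05 s, during which the arm holds its last target. There are 200 camera calls.

## Task

Pack the specimen jars for transport: raise the lid of the metal case by its blue handle to about 95 degrees (just past upright, not back to its stop) and leave it standing, then stand every orange-lidded jar upright on the deck inside the case. Close the lid fully, hook the bail of the red draw latch into the keeper on the lid, and push the lever down over centre until it snaps flat against the case's front. Leave the wash bottle, slide box and beaker where they are.

Things in the scene. Friction and masses are not known exactly. Their poses are not given: they have to be found in the camera images.
- case: Silvery metal transport case, fixed, 110 mm deep (x), 290 long (y), 145 high with lid shut. Origin: centre of underside; x points from its front (robot side: latch, blue handle) to the hinge at the back, z up. Walls 5 mm, base rim at z = 95. Positions said to be 'in the case' are in this frame, in mm.
- case_deck (a point): Centre of the dark foam deck inside the case, 70 mm above the bench; jars stand on it. Inner space 100 x 280 mm, 70 mm from deck to the inside of the shut lid. Ring marks at y = -102, -34, 34, 102 (x = 0 in the case) suggest places for jars; any upright place on the deck will do.
- lid_hinge (a point): Middle of the lid's hinge line (along the case's y), at (55, 0, 95) in the case. Opening turns the lid about the case's +y.
- lid (a joint): Opening angle of the lid, rad: 0 shut, 1.57 upright, 2.3 the back stop; starts at 0 to 0.3. The lid is 50 mm deep, like an upturned tray, 0.4 kg; its stiff hinge (0.45 N m) holds it wherever it is left.
- lid_handle (a point): Middle of the lid's blue handle: a round bar 10 mm thick, 80 mm long along the case's y, 40 mm in front of the lid's front face (35 mm free between). Lid shut, it lies at (-95, 70, 120) in the case; it moves with the lid.
- latch_lever (a joint): Angle of the red latch lever about the case's y, rad: 0 snapped down flat against the case's front, 1.57 sticking straight out to the front, 2.5 end stop (up and out). Starts at 1.75 to 2.2; stays where it is left (friction 0.06 N m).
- lever_pivot (a point): Pivot of the latch lever, at (-84, -40, 80) in the case. The bail is hinged on the lever 18 mm from this pivot: with the lever shut, 17.6 mm below the pivot and 3.7 mm nearer the case; that hinge turns with the lever.
- lever_pad (a point): Point to push, on the outer face of the red lever (24 mm wide, 60 mm long; its tip flares outwards). Lever shut: 42 mm below the pivot and 6.5 mm in front of it. Its -x axis points out of the outer face. With the bail hooked a few N here snap the lever shut; dead centre is near 0.43 rad, beyond it the spring pulls it shut.
- latch_bail (a joint): Angle of the steel bail (loop) relative to the lever, rad. The bail's lean in the case about +y (positive: its top leans towards the lid) is latch_lever - latch_bail + 0.09. Stays where it is left (friction 0.035 N m). Starts at 2.25 to 2.5, leaning out to the front.
- hook_bar (a point): Middle of the bail's steel cross bar (6 mm thick, 32 mm long along the case's y), 54 mm from the bail's hinge on the lever. The bail is spring-loaded: it stretches up to 12 mm when pulled (5 N per mm).
- hook_knob (a point): Middle of the bail's red knob (14 mm thick, 26 mm long along the case's y), 28 mm beyond the cross bar along the bail (away from the bail's hinge) and set 15 mm off to the outside (away from the lid). Pinch its two ends, or round its girth; moving it carries the bail, and the lever follows.
- keeper_seat (a point): Centre of the upward-open slot of the dark keeper on the lid's front, where the cross bar's centre lies when hooked; (-75, -40, 120) in the case with the lid shut. Keeper 20 mm wide in y (the bail's side rods, 26 mm apart, pass either side), slot 14 mm front to back, front lip 6 mm above this point: bring the bar over the lip, then lower it.
- jar0_mid (a point): Specimen jar, white with a paper label and an orange lid, squat, 56 mm across, 56 mm tall, 0.08 to 0.17 kg, standing upright on the bench left of the case. The point is its centre, half-way up; z is its axis. Two to four jars are present.
- jar1_mid (a point): Specimen jar, white with a paper label and an orange lid, squat, 56 mm across, 56 mm tall, 0.08 to 0.17 kg, standing upright on the bench left of the case. The point is its centre, half-way up; z is its axis. Two to four jars are present.
- jar2_mid (a point): Specimen jar, white with a paper label and an orange lid, squat, 56 mm across, 56 mm tall, 0.08 to 0.17 kg, standing upright on the bench left of the case. The point is its centre, half-way up; z is its axis. Two to four jars are present.
- jar3_mid (a point): Specimen jar, white with a paper label and an orange lid, squat, 56 mm across, 56 mm tall, 0.08 to 0.17 kg, standing upright on the bench left of the case. The point is its centre, half-way up; z is its axis. Two to four jars are present.
- washbottle: Bystander: white wash bottle, 68 mm across, 170 mm tall, blue cap; origin: centre of its underside.
- slidebox: Bystander: flat green and black slide box, 100 x 130 x 35 mm; origin: centre of its underside.
- beaker: Bystander: glass beaker, 72 mm across, 95 mm tall; origin: centre of its underside.
Mind the look-alikes: they are no part of the job. Leave any turquoise look-alike of the part that bears jar2_mid alone.

How it is judged:
On the way, in this order (a step that is already met when the one before it is completed fails the run):
1. the lid is raised to about 95 degrees (83 to 107) and stays there (value of joint lid between 1.45 and 1.87 rad and velocity of joint lid between -0.05 and 0.05 rad/s), for 0.3 s.
2. every jar stands upright inside the case, with the lid still standing open at about 95 degrees (83 to 107) (value of joint lid between 1.45 and 1.87 rad and x of jar0_mid in the frame of case between -0.03 and 0.03 m and y of jar0_mid in the frame of case between -0.118 and 0.118 m and z of jar0_mid in the frame of case between 0.088 and 0.11 m and angle between each of jar0_mid, jar1_mid, jar2_mid, jar3_mid's own z axis and vertical below 0.2 rad and x of jar1_mid in the frame of case between -0.03 and 0.03 m and y of jar1_mid in the frame of case between -0.118 and 0.118 m and z of jar1_mid in the frame of case between 0.088 and 0.11 m and x of jar2_mid in the frame of case between -0.03 and 0.03 m and y of jar2_mid in the frame of case between -0.118 and 0.118 m and z of jar2_mid in the frame of case between 0.088 and 0.11 m and x of jar3_mid in the frame of case between -0.03 and 0.03 m and y of jar3_mid in the frame of case between -0.118 and 0.118 m and z of jar3_mid in the frame of case between 0.088 and 0.11 m and linear speed of each of jar0, jar1, jar2, jar3 below 0.03 m/s), for 0.3 s.
3. the lid is shut with the jars inside (value of joint lid below 0.04 rad and x of jar0_mid in the frame of case between -0.03 and 0.03 m and y of jar0_mid in the frame of case between -0.118 and 0.118 m and z of jar0_mid in the frame of case between 0.088 and 0.11 m and angle between each of jar0_mid, jar1_mid, jar2_mid, jar3_mid's own z axis and vertical below 0.2 rad and x of jar1_mid in the frame of case between -0.03 and 0.03 m and y of jar1_mid in the frame of case between -0.118 and 0.118 m and z of jar1_mid in the frame of case between 0.088 and 0.11 m and x of jar2_mid in the frame of case between -0.03 and 0.03 m and y of jar2_mid in the frame of case between -0.118 and 0.118 m and z of jar2_mid in the frame of case between 0.088 and 0.11 m and x of jar3_mid in the frame of case between -0.03 and 0.03 m and y of jar3_mid in the frame of case between -0.118 and 0.118 m and z of jar3_mid in the frame of case between 0.088 and 0.11 m), for 0.2 s.
4. the bail's cross bar lies in the keeper's slot, the lid shut (value of joint lid below 0.04 rad and distance between hook_bar and keeper_seat below 0.009 m), for 0.2 s.
5. the lever is snapped over centre with the bail still hooked (all of step 4 and value of joint latch_lever below 0.12 rad), for 0.3 s.
At the end, for the whole second after the job is handed in: Lid shut (within 2 degrees), the bail's cross bar in the keeper's slot (within 9 mm of its seat), the lever snapped against the front (within 7 degrees), and every jar upright (within 11 degrees) on the deck inside the case (all of step 5 and x of jar0_mid in the frame of case between -0.03 and 0.03 m and y of jar0_mid in the frame of case between -0.118 and 0.118 m and z of jar0_mid in the frame of case between 0.088 and 0.11 m and angle between each of jar0_mid, jar1_mid, jar2_mid, jar3_mid's own z axis and vertical below 0.2 rad and x of jar1_mid in the frame of case between -0.03 and 0.03 m and y of jar1_mid in the frame of case between -0.118 and 0.118 m and z of jar1_mid in the frame of case between 0.088 and 0.11 m and x of jar2_mid in the frame of case between -0.03 and 0.03 m and y of jar2_mid in the frame of case between -0.118 and 0.118 m and z of jar2_mid in the frame of case between 0.088 and 0.11 m and x of jar3_mid in the frame of case between -0.03 and 0.03 m and y of jar3_mid in the frame of case between -0.118 and 0.118 m and z of jar3_mid in the frame of case between 0.088 and 0.11 m); the robot touches nothing.
It fails at once if the washbottle is pushed more than 30 mm aside (distance of washbottle from where it was at the start of the episode above 0.03 m).
It fails at once if the slidebox is pushed more than 30 mm aside (distance of slidebox from where it was at the start of the episode above 0.03 m).
It fails at once if the beaker is pushed more than 30 mm aside (distance of beaker from where it was at the start of the episode above 0.03 m).
Of jar0, jar1, jar2, jar3 only 2 to 4 are there at a start; the rules pass over those that are not, and their reading is None.
At some moment in a run one of jar0, jar1, jar2, jar3 may be knocked a few centimetres aside while the robot is not near it.
It also fails if it takes over 210 s, if anything falls off the work surface, if the arm or the gripper's body presses on something with over 40 N, if the wrist force passes 120 N, or if a joint passes its speed limit or range.

## Working session

There is one attempt and no reset: what is moved stays moved. The work goes in short steps, Python scripts to look and compute and a shell command to move; the robot and the scene stay as the last step left them, time stands still between calls to the robot, and variables do not carry over. Pictures are saved under pics/ and viewed, at most 14 in all, crops included, and the job is handed in when it is done.

```bash
mkdir -p pics; cat > h.py <<'E'
import numpy as np, cv2
from scipy.spatial.transform import Rotation as R
from workcell import telemetry, grab_frame, calibration, bot, outline_of, landmark_of
def cam(n):
    c=calibration(n); f=200/np.tan(np.radians(c["fovy"])/2)
    return np.array([[f,0,c["cx"]],[0,f,c["cy"]],[0,0,1]]),np.array(c["dist"],float),np.array(c["pose"])
def ray(n,xy,c=None):
    K,d,P=c or cam(n); p=cv2.undistortPoints(np.array([[xy]],float),K,d)[0,0]
    v=P[:3,:3]@np.array([*p,1]); return P[:3,3],v/np.linalg.norm(v)
def atz(n,xy,z,c=None):
    o,v=ray(n,xy,c); return o+v*(z-o[2])/v[2]
def proj(n,X,c=None):
    K,d,P=c or cam(n); T=np.linalg.inv(P); return cv2.projectPoints(np.array(X,float).reshape(-1,1,3),cv2.Rodrigues(T[:3,:3])[0],T[:3,3],K,d)[0][:,0]
def tri(obs):
    A=np.zeros((3,3));b=np.zeros(3)
    for o,v in obs:
        M=np.eye(3)-np.outer(v,v);A+=M;b+=M@o
    X=np.linalg.solve(A,b); return X,[np.linalg.norm(np.cross(X-o,v)) for o,v in obs]
def save(n,img): cv2.imwrite("pics/"+n,img[...,::-1])
def st():
    s=telemetry.observe(); print("t",round(s["clock"],2),"p",np.round(s["position"],4),"rpy",np.round(s["tool_rot"],3),"F",np.round(s["force"],1),"w",round(s["grip_width"],4),"q",np.round(s["qpos"],2)); return s
E
python3 - <<'E'
from h import *
st()
for n in ("scene","top"):
    im=grab_frame(n); save(n+"0.png",im)
    c=cam(n); print(n,np.round(c[2][:3],2).tolist())
    for l in ("case","case_deck","lid_hinge","lid_handle","lever_pivot","lever_pad","hook_bar","hook_knob","keeper_seat","jar0_mid","washbottle","slidebox","beaker"):
        print(l,[(np.round(r["xy"]).tolist(),round(r["score"],2)) for r in landmark_of(l,n)[:6]])
E
```

```text
t 0.0 p [ 0.2811 -0.5578  0.2307] rpy [-3.14   0.     0.467] F [-0.3  1.   0. ] w 0.0852 q [ 1.03  0.52 -0.04  1.6   0.02  1.02 -0.11]
scene [[-0.76, 0.44, -0.49, 1.18], [0.65, 0.53, -0.54, 0.63], [0.02, -0.73, -0.69, 1.0]]
case [([296.0, 210.0], 0.7)]
case_deck [([294.0, 195.0], 0.64), ([301.0, 180.0], 0.42)]
lid_hinge [([280.0, 199.0], 0.96), ([291.0, 195.0], 0.58)]
lid_handle [([328.0, 182.0], 0.76)]
lever_pivot [([300.0, 179.0], 0.73)]
lever_pad [([311.0, 169.0], 0.65)]
hook_bar [([311.0, 163.0], 0.65)]
hook_knob [([318.0, 155.0], 0.48), ([290.0, 195.0], 0.33)]
keeper_seat [([301.0, 172.0], 0.81)]
jar0_mid [([413.0, 295.0], 0.6)]
washbottle [([336.0, 293.0], 0.79)]
slidebox [([284.0, 156.0], 0.86)]
beaker [([232.0, 168.0], 0.71)]
top [[0.08, -0.98, 0.2, 0.29], [-1.0, -0.08, 0.02, -0.09], [0.0, -0.2, -0.98, 1.3]]
case [([353.0, 194.0], 0.8)]
case_deck [([367.0, 225.0], 0.45)]
lid_hinge []
lid_handle [([325.0, 216.0], 0.83), ([366.0, 214.0], 0.73)]
lever_pivot [([368.0, 214.0], 0.58)]
lever_pad [([368.0, 229.0], 0.78)]
hook_bar [([369.0, 207.0], 0.73), ([364.0, 225.0], 0.42)]
hook_knob [([369.0, 232.0], 0.6)]
keeper_seat [([367.0, 207.0], 0.86)]
jar0_mid [([190.0, 190.0], 0.71)]
washbottle [([248.0, 147.0], 0.86), ([221.0, 244.0], 0.2)]
slidebox [([443.0, 252.0], 0.95)]
beaker [([451.0, 180.0], 0.86), ([326.0, 215.0], 0.31)]
```

View pics/scene0.png

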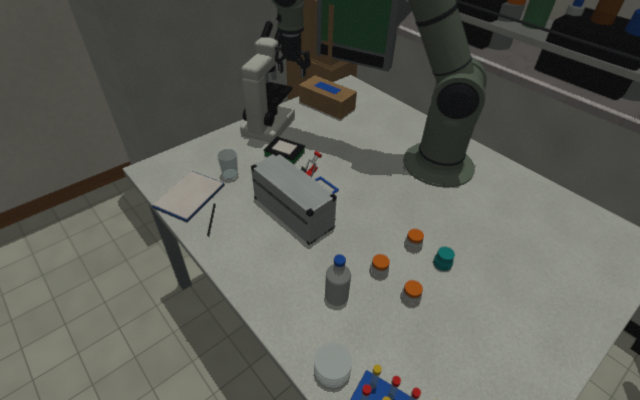

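View pics/top0.png

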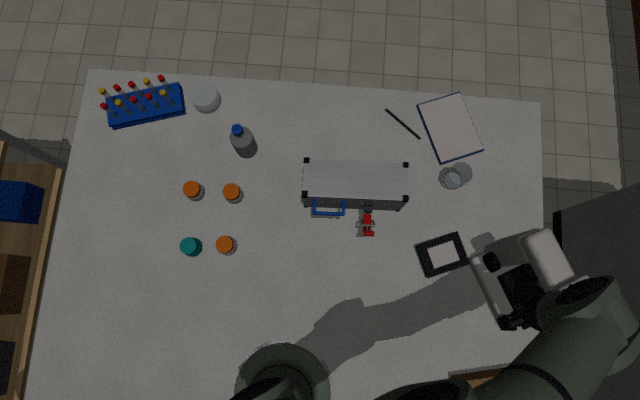

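The scene picture shows the case with its lid nearly shut at (293,195). Three orange jars sit at (415,238), (380,265) and (413,292), with a turquoise look-alike at (445,258). In the top view the orange jars are at (192,190), (232,192) and (226,244), the blue handle is at (328,210) and the red latch is at (368,222).

```bash
cat >> h.py <<'E'
from scipy.optimize import least_squares
def Tcase(p):
    x,y,a=p[:3]; return np.array([x,y,0]),R.from_euler('z',a).as_matrix()
def case2w(p,X): t,M=Tcase(p); return t+np.asarray(X)@M.T
def lidpt(X,th):
    h=np.array([.055,0,.095]); return h+R.from_euler('y',th).apply(np.asarray(X)-h)
E
python3 - <<'E'
from h import *
obs=[]
for n in ("scene","top"):
    c=cam(n); im=grab_frame(n); 
    for l,X,lid in (("lid_hinge",(.055,0,.095),0),("lid_handle",(-.095,.07,.12),1),("keeper_seat",(-.075,-.04,.12),1),("lever_pivot",(-.084,-.04,.08),0),("case",(0,0,0),0)):
        r=landmark_of(l,n)
        if r: obs.append((n,c,l,np.array(X),lid,np.array(r[0]["xy"])))
    hsv=cv2.cvtColor(im,cv2.COLOR_RGB2HSV); m=cv2.inRange(hsv,(5,150,100),(18,255,255))
    k,_,s,ce=cv2.connectedComponentsWithStats(m)
    for i in range(1,k):
        if s[i,4]>100: print(n,"jar",np.round(ce[i]),s[i,4],np.round(atz(n,ce[i],.052 if n=="top" else .048,c),3))
    for l,z in (("washbottle",0),("slidebox",0),("beaker",0)):
        r=landmark_of(l,n)
        if r: print(n,l,np.round(atz(n,r[0]["xy"],z,c),3))
def res(p):
    return np.concatenate([proj(n,case2w(p,lidpt(X,p[3]) if lid else X),c)[0]-xy for n,c,l,X,lid,xy in obs])
for y0 in (0,):
    f=least_squares(res,[.55,-.1,y0,.1],loss='soft_l1',bounds=([-1,-1,-1,0],[1.5,1,1,.3]))
    print(f.x,f.cost)
    for o,r in zip(obs,f.fun.reshape(-1,2)): print(o[0],o[2],np.round(r,1))
E
```

```text
scene jar [415. 235.] 142 [0.395 0.203 0.048]
scene jar [381. 261.] 170 [0.553 0.203 0.048]
scene jar [413. 288.] 201 [0.552 0.324 0.048]
scene washbottle [0.707 0.186 0.   ]
scene slidebox [ 0.425 -0.438  0.   ]
scene beaker [ 0.645 -0.474  0.   ]
top jar [190. 188.] 197 [0.555 0.322 0.052]
top jar [231. 191.] 201 [0.556 0.202 0.052]
top jar [224. 244.] 219 [0.399 0.203 0.052]
top washbottle [0.706 0.184 0.   ]
top slidebox [ 0.429 -0.444  0.   ]
top beaker [0.406 0.208 0.   ]
[ 0.59479732 -0.15549171  0.00513732  0.03612341] 20.362792753292094
scene lid_hinge [ 2.1 -0.1]
scene lid_handle [ 2.1 -0.1]
scene keeper_seat [-0.9  0.2]
scene lever_pivot [ 3.  -6.2]
scene case [-1.6  3.9]
top lid_handle [ 1.9 -0.9]
top keeper_seat [1.2 1.5]
top lever_pivot [-2.  -0.1]
top case [-0.  -2.6]
```

```bash
python3 -m inch '[[0,0,-0.04,0,0,-0.138,0],[0,0,-0.04,0,0,-0.138,0],[0,0,-0.04,0,0,-0.138,0],[0,0,-0.04,0,0,-0.138,0],[0,0,0,0,0,-0.138,0]]'; python3 -m inch '[[0,0,0,0,0,-0.138,0],[0,0,0,0,0,-0.138,0],[0,0,0,0,0,-0.138,0],[0,0,0,0,0,0,0]]'; python3 - <<'E'
from h import *
s=st(); P=cam("wrist")[2]; M=R.from_euler('xyz',s["tool_rot"]).as_matrix()
print(np.round(M.T@(P[:3,3]-s["position"]),3),np.round(M.T@P[:3,:3],3))
E
```

```text
clock: 2.8
position: [0.2819, -0.5593, 0.3969]
tool_rot: [3.135, 0.005, 1.162]
force: [0.2, -0.4, -0.1]
grip_width: 0.0854
finger_force: 0.0
clock: 3.2
position: [0.2811, -0.5582, 0.3913]
tool_rot: [3.142, -0.0, 1.573]
force: [-0.5, 0.2, 0.4]
grip_width: 0.0853
finger_force: 0.0
t 3.2 p [ 0.2811 -0.5582  0.3913] rpy [ 3.142 -0.     1.573] F [-0.5  0.2  0.4] w 0.0853 q [ 1.18  0.42 -0.26  1.36  0.11  1.38  0.92]
[ 0.07  -0.    -0.142] [[ 0.    -0.961 -0.276]
 [ 1.     0.    -0.   ]
 [ 0.    -0.276  0.961]]
```

```bash
python3 -m inch '[[0.045,0.018,0,0,0,0,0],[0.045,0.018,0,0,0,0,0],[0.045,0.018,0,0,0,0,0],[0.045,0.018,0,0,0,0,0],[0.045,0.018,0,0,0,0,0]]' >/dev/null; python3 -m inch '[[0.046,0.02,0.02,0,0,0,0],[0.046,0.02,0.02,0,0,0,0],[0.046,0.02,0.025,0,0,0,0],[0.045,0.019,0.025,0,0,0,0],[0,0,0,0,0,0,0]]' >/dev/null; python3 - <<'E'
from h import *
s=st(); c=cam("wrist"); im=grab_frame("wrist"); save("w1.png",im)
for l in ("case","lid_hinge","lid_handle","lever_pivot","lever_pad","hook_bar","hook_knob","keeper_seat"):
    print(l,[(np.round(r["xy"],1).tolist(),round(r["score"],2)) for r in landmark_of(l,"wrist")[:3]])
E
```

```text
t 4.2 p [ 0.4442 -0.1605  0.3072] rpy [-3.140e+00 -3.000e-03  1.573e+00] F [-1.4 -2.4  0.3] w 0.0853 q [ 0.66  0.23 -0.51  1.87  0.12  1.08  0.1 ]
case [([439.4, 154.2], 0.96)]
lid_hinge []
lid_handle [([382.4, 107.4], 0.67)]
lever_pivot [([385.6, 204.2], 0.59)]
lever_pad [([350.1, 210.6], 0.81)]
hook_bar [([356.7, 219.5], 0.92)]
hook_knob []
keeper_seat [([405.4, 216.5], 0.79)]
```

View pics/w1.png

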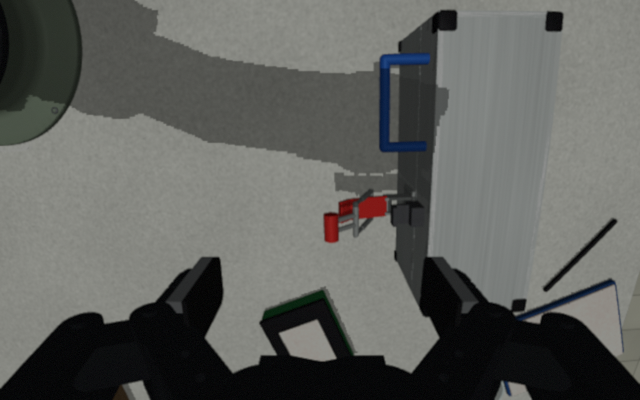

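Wrist view: the blue bar runs from (384,58) to (384,148). The knob is at (331,227), the cross bar at about (356,220) and the keeper at (407,214). The lid's outer corners are near (440,11), (562,12) and (525,310).

```bash
python3 - <<'E'
from h import *
c=cam("wrist"); obs=[]
def a(n,cc,l,X,lid,xy,w=1): obs.append((n,cc,l,np.array(X),lid,np.array(xy),w))
a("wrist",c,"hl",(-.095,.105,.12),1,(384,61)); a("wrist",c,"hr",(-.095,.035,.12),1,(384,146))
a("wrist",c,"c1",(-.055,.145,.145),1,(439,11)); a("wrist",c,"c2",(.055,.145,.145),1,(562,12)); a("wrist",c,"c3",(.055,-.145,.145),1,(525,310))
a("wrist",c,"keep",(-.075,-.04,.12),1,(406,215.5)); a("wrist",c,"piv",(-.084,-.04,.08),0,(386,205))
t=cam("top"); s=cam("scene")
a("top",t,"handle",(-.095,.07,.12),1,(325,216),.7);a("top",t,"keep",(-.075,-.04,.12),1,(367,207),.7)
a("scene",s,"handle",(-.095,.07,.12),1,(328,182),.7);a("scene",s,"keep",(-.075,-.04,.12),1,(301,172),.7);a("scene",s,"hinge",(.055,0,.095),0,(280,199),.7)
def res(p): return np.concatenate([w*(proj(n,case2w(p,lidpt(X,p[3]) if lid else X),c)[0]-xy) for n,c,l,X,lid,xy,w in obs])
f=least_squares(res,[.595,-.155,0,.1],loss='soft_l1',bounds=([-1,-1,-1,0],[1.5,1,1,.35]))
p=f.x;print(np.round(p,4),f.cost)
for o,r in zip(obs,f.fun.reshape(-1,2)): print(o[0],o[2],np.round(r,1))
print("handle",case2w(p,lidpt((-.095,.07,.12),p[3])))
# latch: lever & bail angles from pixels, wrist
def latch(L,B):
    H=np.array([-.084,-.04,.08])+R.from_euler('y',L).apply([.0037,0,-.0176])
    ln=L-B+.09; u=np.array([np.sin(ln),0,np.cos(ln)]); n=np.array([-np.cos(ln),0,np.sin(ln)])
    pad=np.array([-.084,-.04,.08])+R.from_euler('y',L).apply([-.0065,0,-.042])
    return H,H+.054*u,H+.082*u+.015*n,pad
def r2(q):
    H,b,k,pad=latch(*q); P=proj("wrist",case2w(p,np.array([b,k,pad])),c)
    return np.concatenate([P[0]-[356,220],P[1]-[331,227],.3*(P[2]-[350,210])])
g=least_squares(r2,[2,2.4]); print("L,B",g.x,np.round(g.fun,1),[np.round(x*1000) for x in latch(*g.x)])
E
```

```text
[ 0.5987 -0.1628  0.0408  0.0296] 19.75167337507127
wrist hl [0.5 4.8]
wrist hr [ 0.5 -3.3]
wrist c1 [-0.4 -0.4]
wrist c2 [ 0.  -0.1]
wrist c3 [ 0.  -0.5]
wrist keep [-2.6  0.4]
wrist piv [ 0.  -0.8]
top handle [ 3.9 -2.1]
top keep [2.6 0.4]
scene handle [-1.1 -0.6]
scene keep [-1.1 -2.9]
scene hinge [-1.9 -0.7]
handle [ 0.50169482 -0.09666951  0.12442641]
L,B [1.73933865 2.24147804] [-0.4 -0.5  0.3  0.3  0.6 -0.3] [array([-102.,  -40.,   79.]), array([-124.,  -40.,  129.]), array([-149.,  -40.,  148.]), array([-124.,  -40.,   93.])]
```

```bash
python3 -m inch '[[0.032,0.029,0,0,0,-0.04,0.67],[0.032,0.029,0.02,0,0,0,0.67],[0,0,0.04,0,0,0,0.67],[0,0,0.04,0,0,0,0.67],[0,0,0,0,0,0,0.67]]' 40 ; python3 -m inch '[[0,0,0,0,0,0,0.67],[0,0,0,0,0,0,0.67]]'; python3 - <<'E'
from h import *
s=st(); c=cam("wrist"); im=grab_frame("wrist"); save("w2.png",im)
print(landmark_of("lid_handle","wrist")[:1] , proj("wrist",[.5017,-.0967,.1244],c))
p=[.5987,-.1628,.0408]
print(np.round(proj("wrist",[case2w(p,lidpt((-.095,y,.12),.03)) for y in (.03,.11)],c)))
E
```

```text
clock: 5.15
position: [0.4979, -0.1007, 0.2056]
tool_rot: [-3.135, -0.002, 1.611]
force: [-0.7, -0.9, 0.6]
grip_width: 0.0284
finger_force: 0.0
clock: 5.35
position: [0.5011, -0.1012, 0.2112]
tool_rot: [3.139, 0.001, 1.61]
force: [0.5, 0.1, 0.3]
grip_width: 0.0281
finger_force: 0.0
t 5.35 p [ 0.5011 -0.1012  0.2112] rpy [3.139e+00 1.000e-03 1.610e+00] F [0.5 0.1 0.3] w 0.0281 q [ 0.49  0.4  -0.53  1.9   0.26  0.9  -0.12]
[{'xy': [325.6, 192.7], 'score': 0.97}] [[323.27274746 201.53567692]]
[[323. 254.]
 [323. 144.]]
```

View pics/w2.png

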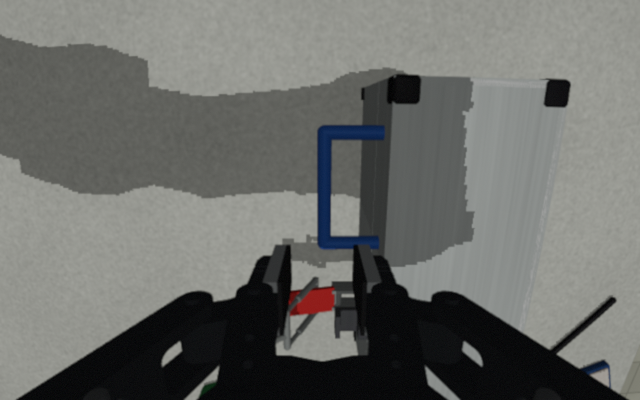

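Handle is seen from (325,130) to (325,243), centred between the fingers but about 12 mm further to +y than I predicted. I'll descend with that correction.

```bash
python3 -m inch '[[0.012,0.002,0.02,0,0,0,0.67],[0,0,0.03,0,0,0,0.67],[0,0,0.03,0,0,0,0.67],[0,0,0.026,0,0,0,0.67],[0,0,0,0,0,0,0.67]]'; python3 -m inch '[[0,0,0,0,0,0,0.67],[0,0,0,0,0,0,1],[0,0,0,0,0,0,1],[0,0,0,0,0,0,1],[0,0,0,0,0,0,1]]'  40
```

```text
clock: 5.95
position: [0.5009, -0.0887, 0.1019]
tool_rot: [-3.139, -0.0, 1.611]
force: [-0.5, -0.5, 0.6]
grip_width: 0.0282
finger_force: 0.0
clock: 6.45
position: [0.5022, -0.089, 0.1048]
tool_rot: [3.14, 0.001, 1.61]
force: [-3.6, 0.3, 11.4]
grip_width: 0.0083
finger_force: 39.1
```

```bash
python3 -m inch '[[0,0.0037,-0.0147,0,0,0,1],[0,0.0051,-0.0143,0,0,0,1],[0,0.0066,-0.0137,0,0,0,1],[0,0.0079,-0.013,0,0,0,1],[0,0.0091,-0.0122,0,0,0,1]]'; python3 -m inch '[[0,0.0103,-0.0112,0,0,0,1],[0,0.0114,-0.0101,0,0,0,1],[0,0.0123,-0.0089,0,0,0,1],[0,0.0132,-0.0076,0,0,0,1],[0,0,0,0,0,0,1]]'
```

```text
clock: 6.95
position: [0.5298, -0.0879, 0.1718]
tool_rot: [-3.133, 0.001, 1.61]
force: [-30.8, -0.8, 14.2]
grip_width: 0.0081
finger_force: 40.5
clock: 7.45
position: [0.5817, -0.0861, 0.2132]
tool_rot: [3.14, 0.002, 1.61]
force: [-24.0, -2.3, 51.5]
grip_width: 0.0086
finger_force: 46.6
```

```bash
python3 -m inch '[[0,-0.0015,-0.003,0,0,0,1],[0,0,0,0,0,0,1]]'; python3 - <<'E'
from h import *
s=st(); print(s["moment"])
E
```

```text
clock: 7.65
position: [0.5805, -0.0862, 0.2135]
tool_rot: [3.138, 0.001, 1.61]
force: [3.0, -2.6, -0.1]
grip_width: 0.0086
finger_force: 41.8
t 7.65 p [ 0.5805 -0.0862  0.2135] rpy [3.138e+00 1.000e-03 1.610e+00] F [ 3.  -2.6 -0.1] w 0.0086 q [ 0.4   0.52 -0.51  1.71  0.29  0.99 -0.17]
[-0.47070236 -0.57116314 -0.01433691]
```

```bash
python3 -m inch '[[0,0.0138,-0.0065,0,0,0,1],[0,0.0143,-0.005,0,0,0,1],[0,0.0148,-0.0036,0,0,0,1],[0,0.015,-0.0021,0,0,0,1],[0,0,0,0,0,0,1]]'; python3 -m inch '[[0,0.0152,-0.0006,0,0,0,1],[0,0.0152,0.0009,0,0,0,1],[0,0.015,0.0025,0,0,0,1],[0,0.0059,0.0014,0,0,0,1],[0,0,0,0,0,0,1]]'
```

```text
clock: 8.15
position: [0.639, -0.0839, 0.2309]
tool_rot: [3.139, 0.001, 1.61]
force: [-0.0, -4.1, 8.8]
grip_width: 0.0083
finger_force: 42.8
clock: 8.65
position: [0.6897, -0.082, 0.2262]
tool_rot: [3.139, 0.001, 1.61]
force: [3.6, -3.2, 3.2]
grip_width: 0.0081
finger_force: 42.7
```

```bash
python3 -m inch '[[0,0,0,0,0,0,0.67],[0,0,0,0,0,0,0.67],[0,0,0,0,0,0,0.67],[0,0,-0.03,0,0,0,0.67],[0,0,-0.04,0,0,0,0.67]]'; python3 -m inch '[[0,0,-0.04,0,0,-0.143,0.67],[0,0,-0.01,0,0,-0.143,0.67],[0,0,0,0,0,-0.143,0.67],[0,0,0,0,0,-0.143,0.67],[0,0,0,0,0,-0.143,0.4]]';python3 -m inch '[[0,0,0,0,0,-0.143,0.2],[0,0,0,0,0,-0.143,0],[0,0,0,0,0,-0.143,0],[0,0,0,0,0,-0.143,0],[0,0,0,0,0,-0.143,0]]' >/dev/null;python3 -m inch '[[0,0,0,0,0,-0.14,0],[0,0,0,0,0,0,0]]'; python3 - <<'E'
from h import *
st(); grab_frame("scene");c=cam("scene"); r=landmark_of("lid_handle","scene")[0]; print(r["xy"],r["score"])
p=[.5987,-.1628,.0408]
for th in (1.4,1.5,1.6,1.7,1.8): print(th,proj("scene",case2w(p,lidpt((-.095,.07,.12),th)),c))
E
```

```text
clock: 9.15
position: [0.6878, -0.0811, 0.2942]
tool_rot: [-3.138, -0.001, 1.611]
force: [0.3, 0.1, 0.7]
grip_width: 0.0281
finger_force: 0.0
clock: 9.65
position: [0.6886, -0.0811, 0.3451]
tool_rot: [3.142, 0.0, 2.332]
force: [0.0, 0.0, -0.0]
grip_width: 0.0416
finger_force: 0.0
clock: 10.35
position: [0.6886, -0.0813, 0.3448]
tool_rot: [3.141, -0.0, -3.1]
force: [0.9, 0.1, 0.2]
grip_width: 0.0851
finger_force: 0.0
t 10.35 p [ 0.6886 -0.0813  0.3448] rpy [ 3.141 -0.    -3.1  ] F [0.9 0.1 0.2] w 0.0851 q [ 0.48  0.66 -0.83  1.21  0.48  1.46  1.32]
[281.1, 180.7] 0.84
1.4 [[290.44561273 171.98453239]]
1.5 [[286.35868552 174.47314968]]
1.6 [[282.28131267 177.37668385]]
1.7 [[278.26680739 180.6639101 ]]
1.8 [[274.36888742 184.29649175]]
```

```bash
python3 -m inch '[[0.02,0.048,0,0,0,0,0],[0.02,0.048,0,0,0,0,0],[0.02,0.048,0,0,0,0,0],[0.02,0.048,0.03,0,0,0,0],[0.02,0.048,0.03,0,0,0,0]]' >/dev/null;python3 -m inch '[[0.022,0.049,0.03,0,0,0,0],[0,0,0.03,0,0,0,0],[0,0,0.025,0,0,0,0],[0,0,0,0,0,0,0]]' ; cat >> h.py <<'E'
def jars(z=.05,name=None):
    s=st(); c=cam("wrist"); im=grab_frame("wrist")
    if name: save(name,im)
    m=cv2.inRange(cv2.cvtColor(im,cv2.COLOR_RGB2HSV),(5,150,60),(18,255,255))
    k,_,t,ce=cv2.connectedComponentsWithStats(m)
    M=R.from_euler('xyz',s["tool_rot"]).as_matrix()
    for i in range(1,k):
        if t[i,4]>300:
            X=atz("wrist",ce[i],z,c); print(t[i].tolist(),np.round(ce[i]),np.round(X,4),"tool d",np.round(M.T@(X-s["position"]),4))
E
python3 -c "
from h import *
jars(name='w3.png')"
```

```text
clock: 11.35
position: [0.5686, 0.172, 0.213]
tool_rot: [-3.14, -0.004, -3.105]
force: [-0.0, -0.4, 0.2]
grip_width: 0.0853
finger_force: 0.0
t 11.35 p [0.5686 0.172  0.213 ] rpy [-3.14  -0.004 -3.105] F [-0.  -0.4  0.2] w 0.0853 q [ 0.17  0.62 -0.85  1.67  0.51  1.09  0.78]
[343, 0, 51, 16, 602] [368.   6.] [0.4163 0.2041 0.05  ] tool d [0.1504 0.0378 0.1636]
[330, 146, 54, 54, 2259] [356. 173.] [0.5561 0.2028 0.05  ] tool d [0.0108 0.0315 0.163 ]
[458, 150, 54, 53, 2218] [484. 176.] [0.5542 0.3227 0.05  ] tool d [0.0083 0.1514 0.1628]
```

View pics/w3.png

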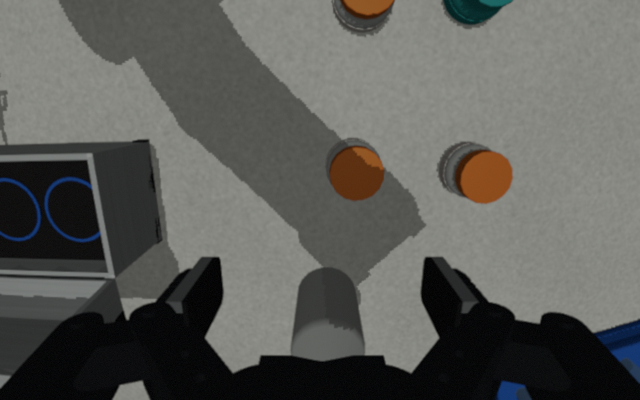

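The image shows the jar under the arm at (356,173), the second at (484,176), the third at (368,6), and the turquoise one at (478,8). The wash bottle is clear at (328,310). Grasping the first jar.

```bash
python3 -m inch '[[0.0115,0.0315,0.03,0,0,0,0],[0,0,0.04,0,0,0,0],[0,0,0.04,0,0,0,0],[0,0,0.04,0,0,0,0],[0,0,0.025,0,0,0,0]]' >/dev/null;python3 -m inch '[[0,0,0.016,0,0,0,0],[0,0,0,0,0,0,0]]'; python3 -m inch '[[0,0,0,0,0,0,1],[0,0,0,0,0,0,1],[0,0,0,0,0,0,1],[0,0,0,0,0,0,1],[0,0,0,0,0,0,1]]' 40; python3 -m inch '[[0,0,-0.05,0,0,0,1],[0,0,-0.05,0,0,0,1],[0,0,-0.05,0,0,0,1],[0,0,-0.03,0,0,0,1],[0,0,0,0,0,0,1]]'
```

```text
clock: 12.1
position: [0.5573, 0.2034, 0.0241]
tool_rot: [-3.141, -0.001, -3.104]
force: [-0.4, 0.5, 0.7]
grip_width: 0.0853
finger_force: 0.0
clock: 12.6
position: [0.5581, 0.2035, 0.0263]
tool_rot: [-3.141, 0.002, -3.103]
force: [-2.0, -3.4, 14.2]
grip_width: 0.0488
finger_force: 40.6
clock: 13.1
position: [0.5587, 0.2045, 0.2096]
tool_rot: [3.14, 0.007, -3.103]
force: [1.1, -0.0, -2.2]
grip_width: 0.0487
finger_force: 43.6
```

```bash
python3 - <<'E'
from h import *
M=R.from_euler('xyz',[-3.14,-.004,-3.105]).as_matrix(); K,d,_=cam("wrist")
P=np.eye(4);P[:3,:3]=M@np.array([[0,-.961,-.276],[1,0,0],[0,-.276,.961]]);P[:3,3]=np.array([.5686,.172,.213])+M@[.07,0,-.142]
c=(K,d,P); p=[.5987,-.1628,.0408]
for l,X in (("ring102",(0,.102,.07)),("ring34",(0,.034,.07)),("rim front",(-.055,.145,.095)),("rim back",(.055,.145,.095))): print(l,proj("wrist",case2w(p,X),c))
for xy,z in (((76,209),.07),((16,209),.07),((149,141),.095),((115,276),.095)): print(xy,atz("wrist",xy,z,c))
E
```

```text
ring102 [[ 67.57960228 208.13264395]]
ring34 [[  3.40224256 208.20544973]]
rim front [[ 81.95422003 150.93821658]]
rim back [[106.01909799 275.90826845]]
(76, 209) [ 0.59495068 -0.05257184  0.07      ]
(16, 209) [ 0.59745013 -0.11508315  0.07      ]
(149, 141) [0.52873405 0.03645494 0.095     ]
(115, 276) [ 0.64721334 -0.00724142  0.095     ]
```

```bash
python3 -m inch '[[-0.0023,-0.044,0,0,0,0,1],[-0.0023,-0.044,0,0,0,0,1],[-0.0023,-0.044,0,0,0,0,1],[-0.0023,-0.044,0,0,0,0,1],[-0.0023,-0.044,0,0,0,0,1]]' >/dev/null; python3 -m inch '[[-0.0023,-0.044,0,0,0,0,1],[-0.0023,-0.044,0,0,0,0,1],[-0.0023,-0.044,0,0,0,0,1],[-0.0023,-0.044,0,0,0,0,1],[-0.0023,-0.044,0,0,0,0,1]]' >/dev/null;python3 -m inch '[[0,0,0,0,0,0,1],[0,0,0,0,0,0,1]]'; python3 - <<'E'
from h import *
st(); c=cam("wrist"); im=grab_frame("wrist"); 
p=[.5983,-.153,.04]
for y in (.145,-.145):
  for x in (-.055,.055):
    u=proj("wrist",case2w(p,(x,y,.095)),c)[0].astype(int); print(u); cv2.circle(im,tuple(map(int,u)),3,(255,0,0),-1)
save("w4.png",im)
E
```

```text
clock: 14.3
position: [0.5968, -0.2361, 0.2038]
tool_rot: [3.141, -0.001, -3.104]
force: [-1.2, 1.2, -1.0]
grip_width: 0.0485
finger_force: 43.5
t 14.3 p [ 0.5968 -0.2361  0.2038] rpy [ 3.141e+00 -1.000e-03 -3.104e+00] F [-1.2  1.2 -1. ] w 0.0485 q [ 0.79  0.69 -0.81  1.55  0.53  1.13  1.47]
[615 137]
[587 266]
[236 134]
[246 270]
```

View pics/w4.png

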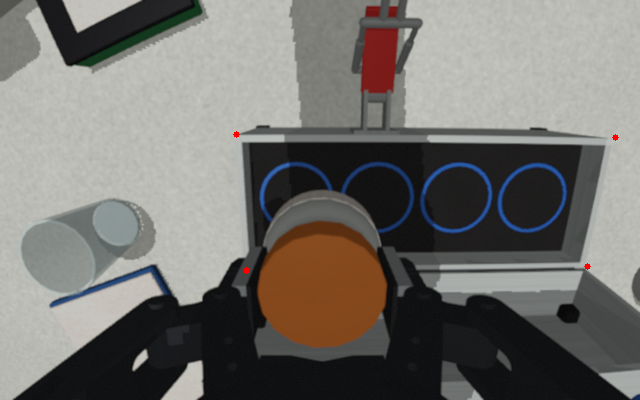

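The case opening and four rings are visible, and the predicted rim corners agree within about 3 mm. The jar hangs over the slot near the left ring. Lowering.

```bash
python3 -m inch '[[0,0,0.035,0,0,0,1],[0,0,0.03,0,0,0,1],[0,0,0.02,0,0,0,1],[0,0,0.01,0,0,0,1],[0,0,0.006,0,0,0,1]]'; python3 -m inch '[[0,0,0,0,0,0,1],[0,0,0.002,0,0,0,1],[0,0,0,0,0,0,1]]'
```

```text
clock: 14.85
position: [0.5975, -0.2341, 0.1032]
tool_rot: [3.141, -0.0, -3.101]
force: [0.3, -0.5, -2.0]
grip_width: 0.0487
finger_force: 43.5
clock: 15.15
position: [0.5977, -0.2352, 0.1022]
tool_rot: [-3.141, 0.001, -3.102]
force: [0.2, -0.1, -1.0]
grip_width: 0.0491
finger_force: 43.5
```

```bash
python3 -m inch '[[0,0,0.003,0,0,0,1],[0,0,0.0025,0,0,0,1],[0,0,0,0,0,0,1]]'; python3 -m inch '[[0,0,0,0,0,0,0.5],[0,0,0,0,0,0,0.22],[0,0,0,0,0,0,0.22],[0,0,0,0,0,0,0.22],[0,0,-0.01,0,0,0,0.22]]' ; python3 -m inch '[[0,0,-0.03,0,0,0,0.22],[0,0,-0.05,0,0,0,0.22],[0,0,-0.03,0,0,0,0],[0,0,0,0,0,0,0]]'; python3 -c "
from h import *
jars(z=.12)"
```

```text
clock: 15.45
position: [0.5975, -0.2353, 0.0964]
tool_rot: [-3.141, 0.0, -3.103]
force: [-1.6, -0.5, 5.0]
grip_width: 0.0488
finger_force: 44.2
clock: 15.95
position: [0.5968, -0.235, 0.1053]
tool_rot: [3.141, -0.002, -3.102]
force: [-0.0, -0.5, -0.2]
grip_width: 0.067
finger_force: 0.0
clock: 16.35
position: [0.5992, -0.2352, 0.2213]
tool_rot: [-3.139, 0.006, -3.102]
force: [-0.2, -0.4, -0.6]
grip_width: 0.0852
finger_force: 0.0
t 16.35 p [ 0.5992 -0.2352  0.2213] rpy [-3.139  0.006 -3.102] F [-0.2 -0.4 -0.6] w 0.0852 q [ 0.79  0.67 -0.82  1.53  0.52  1.16  1.48]
[288, 164, 69, 68, 3575] [322. 198.] [ 0.5959 -0.2354  0.12  ] tool d [0.0039 0.0002 0.1013]
```

```bash
python3 -m inch '[[0.0183,0.0446,0,0,0,0,0],[0.0183,0.0446,0,0,0,0,0],[0.0183,0.0446,0,0,0,0,0],[0.0183,0.0446,0,0,0,0,0],[0.0183,0.0446,0,0,0,0,0]]' >/dev/null; python3 -m inch '[[0.0183,0.0446,0,0,0,0,0],[0.0183,0.0446,0,0,0,0,0],[0.0183,0.0446,0,0,0,0,0],[0.0183,0.0446,0,0,0,0,0],[0.0183,0.0446,0,0,0,0,0]]' >/dev/null;python3 -m inch '[[0,0,0,0,0,0,0],[0,0,0,0,0,0,0]]'; python3 -c "
from h import *
jars()"
```

```text
clock: 17.6
position: [0.3964, 0.2039, 0.2158]
tool_rot: [-3.141, -0.001, -3.1]
force: [0.7, -1.1, -0.4]
grip_width: 0.0856
finger_force: 0.0
t 17.6 p [0.3964 0.2039 0.2158] rpy [-3.141e+00 -1.000e-03 -3.100e+00] F [ 0.7 -1.1 -0.4] w 0.0856 q [ 0.18  0.4  -0.98  2.03  0.41  0.92  0.59]
[263, 149, 54, 53, 2192] [290. 175.] [0.3892 0.1739 0.05  ] tool d [ 0.0083 -0.0297  0.1658]
[404, 311, 35, 43, 1000] [421. 333.] [0.5572 0.3178 0.05  ] tool d [-0.1656  0.1071  0.1656]
```

The middle jar has been knocked to (0.389, 0.174), but it is still upright. Adjusting and grasping.

```bash
python3 -m inch '[[0.0083,-0.0297,0.02,0,0,0,0],[0,0,0.04,0,0,0,0],[0,0,0.04,0,0,0,0],[0,0,0,0,0,0,0]]' >/dev/null; python3 -c "
from h import *
jars()"
```

```text
t 18.05 p [0.3883 0.1709 0.1128] rpy [-3.14  -0.006 -3.104] F [0.4 0.4 1.4] w 0.0853 q [ 0.1   0.53 -0.84  2.18  0.62  0.7   0.44]
[289, 183, 77, 77, 4565] [327. 222.] [0.3893 0.174  0.05  ] tool d [-0.0015  0.0032  0.0628]
```

```bash
python3 -m inch '[[-0.001,0.003,0.04,0,0,0,0],[0,0,0.04,0,0,0,0],[0,0,0.011,0,0,0,0],[0,0,0,0,0,0,0]]'; python3 -m inch '[[0,0,0,0,0,0,1],[0,0,0,0,0,0,1],[0,0,0,0,0,0,1],[0,0,0,0,0,0,1],[0,0,0,0,0,0,1]]' 40; python3 -m inch '[[0,0,-0.05,0,0,0,1],[0,0,-0.05,0,0,0,1],[0,0,-0.05,0,0,0,1],[0,0,-0.04,0,0,0,1],[0,0,0,0,0,0,1]]'
```

```text
clock: 18.5
position: [0.3914, 0.1763, 0.0254]
tool_rot: [-3.141, 0.0, -3.103]
force: [-0.5, -0.3, -0.0]
grip_width: 0.0853
finger_force: 0.0
clock: 19.0
position: [0.3919, 0.1761, 0.0265]
tool_rot: [-3.141, 0.003, -3.103]
force: [-0.7, -3.9, 23.2]
grip_width: 0.0488
finger_force: 38.4
clock: 19.5
position: [0.3925, 0.1772, 0.2198]
tool_rot: [3.14, 0.007, -3.103]
force: [1.9, 0.2, -1.6]
grip_width: 0.0488
finger_force: 43.4
```

```bash
python3 -m inch '[[-0.0241,-0.0413,0,0,0,0,1],[-0.0241,-0.0413,0,0,0,0,1],[-0.0241,-0.0413,0,0,0,0,1],[-0.0241,-0.0413,0,0,0,0,1],[-0.0241,-0.0413,0,0,0,0,1]]' >/dev/null; python3 -m inch '[[-0.0241,-0.0413,0,0,0,0,1],[-0.0241,-0.0413,0,0,0,0,1],[-0.0241,-0.0413,0,0,0,0,1],[0,0,0,0,0,0,1],[0,0,0,0,0,0,1]]'; python3 -c "
from h import *
jars(z=.12)"
```

```text
clock: 20.5
position: [0.5961, -0.1469, 0.2145]
tool_rot: [3.141, -0.001, -3.104]
force: [-0.6, 1.6, -1.6]
grip_width: 0.0489
finger_force: 43.4
t 20.5 p [ 0.5961 -0.1469  0.2145] rpy [ 3.141e+00 -1.000e-03 -3.104e+00] F [-0.6  1.6 -1.6] w 0.0489 q [ 0.69  0.64 -0.84  1.62  0.52  1.12  1.33]
[165, 167, 72, 69, 3882] [200. 200.] [ 0.5955 -0.2356  0.12  ] tool d [ 0.0038 -0.0887  0.0944]
[257, 219, 130, 126, 12701] [322. 282.] [ 0.6585 -0.1445  0.12  ] tool d [-0.0625 -0.      0.0944]
```

```bash
python3 -m inch '[[0,0,0.04,0,0,0,1],[0,0,0.035,0,0,0,1],[0,0,0.025,0,0,0,1],[0,0,0.01,0,0,0,1],[0,0,0,0,0,0,1]]'; python3 -m inch '[[0,0,0.004,0,0,0,1],[0,0,0.003,0,0,0,1],[0,0,0,0,0,0,1]]'
```

```text
clock: 21.05
position: [0.5959, -0.1454, 0.1046]
tool_rot: [3.141, -0.001, -3.101]
force: [0.4, 0.1, -0.2]
grip_width: 0.0491
finger_force: 43.4
clock: 21.35
position: [0.5966, -0.1464, 0.0985]
tool_rot: [-3.141, 0.001, -3.103]
force: [0.3, -0.3, -1.1]
grip_width: 0.0488
finger_force: 43.4
```

```bash
python3 -m inch '[[0,0,0.002,0,0,0,1],[0,0,0,0,0,0,1]]'; python3 -m inch '[[0,0,0,0,0,0,0.5],[0,0,0,0,0,0,0.24],[0,0,0,0,0,0,0.24],[0,0,0,0,0,0,0.24],[0,0,-0.01,0,0,0,0.24]]' ; python3 -m inch '[[0,0,-0.03,0,0,0,0.24],[0,0,-0.05,0,0,0,0.24],[0,0,-0.03,0,0,0,0],[0,0,0,0,0,0,0]]'; python3 -c "
from h import *
jars(z=.12)"
```

```text
clock: 21.55
position: [0.5967, -0.1464, 0.0967]
tool_rot: [-3.141, 0.001, -3.103]
force: [-2.2, -0.7, 5.9]
grip_width: 0.0485
finger_force: 44.2
clock: 22.05
position: [0.5958, -0.1462, 0.1054]
tool_rot: [3.141, -0.002, -3.102]
force: [1.0, 0.7, -0.3]
grip_width: 0.0654
finger_force: 0.0
clock: 22.45
position: [0.5982, -0.146, 0.2211]
tool_rot: [-3.14, 0.006, -3.102]
force: [0.0, 0.0, 0.0]
grip_width: 0.0852
finger_force: 0.0
t 22.45 p [ 0.5982 -0.146   0.2211] rpy [-3.14   0.006 -3.102] F [0. 0. 0.] w 0.0852 q [ 0.69  0.64 -0.84  1.61  0.52  1.12  1.33]
[169, 161, 69, 68, 3710] [202. 194.] [ 0.5955 -0.2355  0.12  ] tool d [ 0.0068 -0.0892  0.1012]
[288, 163, 68, 68, 3589] [322. 197.] [ 0.5941 -0.1465  0.12  ] tool d [ 4.700e-03 -1.000e-04  1.011e-01]
```

```bash
python3 -m inch '[[0.0025,0.047,0,0,0,0,0],[0.0025,0.047,0,0,0,0,0],[0.0025,0.047,0,0,0,0,0],[0.0025,0.047,0,0,0,0,0],[0.0025,0.047,0,0,0,0,0]]' >/dev/null; python3 -m inch '[[0.0025,0.047,0,0,0,0,0],[0.0025,0.047,0,0,0,0,0],[0.0025,0.047,0,0,0,0,0],[0.0025,0.047,0.03,0,0,0,0],[0.0025,0.047,0.03,0,0,0,0]]' >/dev/null;python3 -m inch '[[0,0,0.03,0,0,0,0],[0,0,0,0,0,0,0]]'; python3 -c "
from h import *
jars()"
```

```text
clock: 23.7
position: [0.5516, 0.3124, 0.1283]
tool_rot: [-3.139, -0.006, -3.1]
force: [0.3, -1.5, 0.4]
grip_width: 0.0856
finger_force: 0.0
t 23.7 p [0.5516 0.3124 0.1283] rpy [-3.139 -0.006 -3.1  ] F [ 0.3 -1.5  0.4] w 0.0856 q [-0.11  0.77 -0.78  1.63  0.62  1.01  0.51]
[301, 184, 73, 70, 3918] [337. 218.] [0.5552 0.3227 0.05  ] tool d [-0.0045  0.0104  0.0783]
```

```bash
python3 -m inch '[[-0.002,0.009,0.04,0,0,0,0],[0,0,0.04,0,0,0,0],[0,0,0.024,0,0,0,0],[0,0,0,0,0,0,0]]'; python3 -m inch '[[0,0,0,0,0,0,1],[0,0,0,0,0,0,1],[0,0,0,0,0,0,1],[0,0,0,0,0,0,1],[0,0,0,0,0,0,1]]' 40; python3 -m inch '[[0,0,-0.05,0,0,0,1],[0,0,-0.05,0,0,0,1],[0,0,-0.05,0,0,0,1],[0,0,-0.04,0,0,0,1],[0,0,0,0,0,0,1]]'
```

```text
clock: 24.15
position: [0.5554, 0.3197, 0.0269]
tool_rot: [-3.14, -0.002, -3.104]
force: [-0.8, 0.4, 0.4]
grip_width: 0.0855
finger_force: 0.0
clock: 24.65
position: [0.5567, 0.322, 0.0306]
tool_rot: [3.141, 0.003, -3.103]
force: [-1.9, -2.3, 13.7]
grip_width: 0.0488
finger_force: 39.1
clock: 25.15
position: [0.5571, 0.3233, 0.2252]
tool_rot: [3.138, 0.008, -3.103]
force: [-0.2, 0.1, -1.0]
grip_width: 0.0487
finger_force: 42.4
```

```bash
python3 -m inch '[[-0.0022,-0.043,0,0,0,0,1],[-0.0022,-0.043,0,0,0,0,1],[-0.0022,-0.043,0,0,0,0,1],[-0.0022,-0.043,0,0,0,0,1],[-0.0022,-0.043,0,0,0,0,1]]' >/dev/null; python3 -m inch '[[-0.0022,-0.043,0,0,0,0,1],[-0.0022,-0.043,0,0,0,0,1],[-0.0022,-0.043,0,0,0,0,1],[-0.0022,-0.043,0,0,0,0,1],[0,0,0,0,0,0,1]]'>/dev/null;  python3 -m inch '[[0,0,0,0,0,0,1]]'; python3 -c "
from h import *
jars(z=.12)"
```

```text
clock: 26.25
position: [0.5903, -0.0652, 0.2185]
tool_rot: [-3.141, 0.0, -3.104]
force: [-0.6, 0.4, -0.4]
grip_width: 0.0486
finger_force: 42.3
t 26.25 p [ 0.5903 -0.0652  0.2185] rpy [-3.141  0.    -3.104] F [-0.6  0.4 -0.4] w 0.0486 q [ 0.58  0.61 -0.85  1.67  0.51  1.1   1.19]
[64, 170, 72, 67, 3690] [ 99. 202.] [ 0.5952 -0.2347  0.12  ] tool d [ 0.0015 -0.1695  0.0985]
[177, 171, 71, 69, 3740] [212. 204.] [ 0.5938 -0.1468  0.12  ] tool d [-0.0004 -0.0817  0.0985]
[259, 218, 126, 122, 11965] [322. 279.] [ 0.6525 -0.0628  0.12  ] tool d [-0.0622  0.0001  0.0985]
```

```bash
python3 -m inch '[[-0.001,0.002,0.04,0,0,0,1],[0,0,0.035,0,0,0,1],[0,0,0.025,0,0,0,1],[0,0,0.01,0,0,0,1],[0,0,0,0,0,0,1]]'; python3 -m inch '[[0,0,0.004,0,0,0,1],[0,0,0.002,0,0,0,1],[0,0,0,0,0,0,1]]'
```

```text
clock: 26.8
position: [0.5911, -0.061, 0.1078]
tool_rot: [3.141, -0.001, -3.101]
force: [0.1, 0.7, -0.4]
grip_width: 0.0485
finger_force: 42.4
clock: 27.1
position: [0.5917, -0.0622, 0.1029]
tool_rot: [-3.141, 0.001, -3.103]
force: [0.3, -0.1, -1.3]
grip_width: 0.0483
finger_force: 42.4
```

```bash
python3 -m inch '[[0,0,0.003,0,0,0,1],[0,0,0,0,0,0,1]]'; python3 -m inch '[[0,0,0,0,0,0,0.5],[0,0,0,0,0,0,0.24],[0,0,0,0,0,0,0.24],[0,0,0,0,0,0,0.24],[0,0,-0.01,0,0,0,0.24]]' ; python3 -m inch '[[0,0,-0.03,0,0,0,0.24],[0,0,-0.05,0,0,0,0.24],[0,0,-0.05,0,0,0,0.3],[0,0,-0.04,0,0,0,0.67],[0,0,0,0,0,0,0.67]]'; python3 -c "
from h import *
jars(z=.12,name='w5.png')
print(landmark_of('lid_handle','wrist')[:1]); grab_frame('scene'); print(landmark_of('lid_handle','scene')[:1])"
```

```text
clock: 27.3
position: [0.5921, -0.0617, 0.1003]
tool_rot: [3.141, 0.002, -3.102]
force: [-1.6, 1.5, 11.9]
grip_width: 0.0487
finger_force: 43.6
clock: 27.8
position: [0.5908, -0.0622, 0.1086]
tool_rot: [3.141, -0.002, -3.102]
force: [-0.1, 0.1, 0.4]
grip_width: 0.0648
finger_force: 0.0
clock: 28.3
position: [0.5932, -0.0615, 0.2853]
tool_rot: [-3.141, 0.007, -3.102]
force: [-0.3, -0.9, -0.7]
grip_width: 0.0315
finger_force: 0.0
t 28.3 p [ 0.5932 -0.0615  0.2853] rpy [-3.141  0.007 -3.102] F [-0.3 -0.9 -0.7] w 0.0315 q [ 0.6   0.55 -0.89  1.59  0.45  1.21  1.23]
[110, 152, 57, 54, 2407] [138. 178.] [ 0.5956 -0.2353  0.12  ] tool d [ 0.0057 -0.1736  0.1654]
[295, 152, 54, 55, 2293] [321. 179.] [ 0.5903 -0.0623  0.12  ] tool d [ 0.0041 -0.0005  0.1653]
[202, 154, 56, 54, 2389] [230. 180.] [ 0.5941 -0.147   0.12  ] tool d [ 0.0037 -0.0853  0.1654]
[{'xy': [287.0, 361.8], 'score': 0.62}]
[{'xy': [281.8, 178.8], 'score': 0.82}]
```

View pics/w5.png

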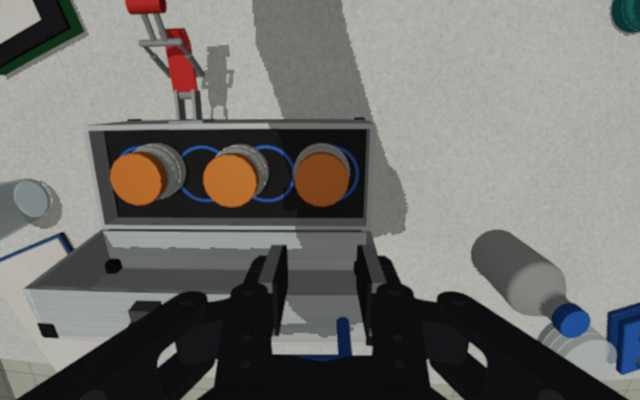

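All three jars stand inside at (138,178), (230,180) and (321,179), the lid is upright, and the red bail is at the top left. Now I'll regrip the handle to close the lid.

```bash
python3 -m inch '[[0,0,-0.02,0,0,0.143,0.67],[0,0,0,0,0,0.143,0.67],[0,0,0,0,0,0.143,0.67],[0,0,0,0,0,0.143,0.67],[0,0,0,0,0,0.143,0.67]]' >/dev/null;python3 -m inch '[[0,0,0,0,0,0.143,0.67],[0,0,0,0,0,0.143,0.67],[0,0,0,0,0,0.143,0.67],[0,0,0,0,0,0.143,0.67],[0,0,0,0,0,0.143,0.67]]' >/dev/null;python3 -m inch '[[0,0,0,0,0,0.141,0.67],[-0.012,0.047,0,0,0,0,0.67],[-0.012,0.047,0,0,0,0,0.67],[0,0,0,0,0,0,0.67],[0,0,0,0,0,0,0.67]]'; python3 - <<'E'
from h import *
st(); c=cam("wrist"); im=grab_frame("wrist")
m=cv2.inRange(cv2.cvtColor(im,cv2.COLOR_RGB2HSV),(100,120,50),(125,255,255))
k,_,t,ce=cv2.connectedComponentsWithStats(m)
for i in range(1,k):
  if t[i,4]>200: print(t[i],np.round(ce[i]))
print(proj("wrist",[.6888,-.082,.244],c),landmark_of("lid_handle","wrist")[:1])
save("w6.png",im)
E
```

```text
clock: 30.0
position: [0.6862, -0.0821, 0.2969]
tool_rot: [-3.138, -0.001, 1.61]
force: [-0.9, -0.0, -0.2]
grip_width: 0.0282
finger_force: 0.0
t 30.0 p [ 0.6862 -0.0821  0.2969] rpy [-3.138e+00 -1.000e-03  1.610e+00] F [-0.9 -0.  -0.2] w 0.0282 q [ 0.32  0.62 -0.5   1.3   0.29  1.3  -0.14]
[215 112  54  52 322] [249. 129.]
[ 317  144   19  144 2103] [327. 215.]
[243 176  29  44 221] [263. 195.]
[[327.15117967 223.99158088]] [{'xy': [329.3, 228.2], 'score': 0.84}]
```

```bash
python3 -m inch '[[0,0.002,0.03,0,0,0,0.67],[0,0,0.025,0,0,0,0.67],[0,0,0.016,0,0,0,0.67],[0,0,0,0,0,0,0.67],[0,0,0,0,0,0,0.67]]'; python3 -m inch '[[0,0,0,0,0,0,1],[0,0,0,0,0,0,1],[0,0,0,0,0,0,1],[0,0,0,0,0,0,1]]'  40
```

```text
clock: 30.6
position: [0.6884, -0.0824, 0.2293]
tool_rot: [3.141, 0.0, 1.61]
force: [0.4, -0.5, 0.0]
grip_width: 0.0283
finger_force: 0.0
clock: 31.0
position: [0.689, -0.0824, 0.2298]
tool_rot: [3.139, 0.0, 1.61]
force: [0.1, 0.5, 7.3]
grip_width: 0.0082
finger_force: 39.1
```

```bash
python3 -m inch '[[0,-0.0059,-0.0014,0,0,0,1],[0,-0.015,-0.0025,0,0,0,1],[0,-0.0152,-0.0009,0,0,0,1],[0,-0.0152,0.0006,0,0,0,1],[0,-0.015,0.0021,0,0,0,1]]';python3 -m inch '[[0,-0.0148,0.0036,0,0,0,1],[0,-0.0143,0.005,0,0,0,1],[0,-0.0138,0.0065,0,0,0,1],[0,0,0,0,0,0,1]]'
```

```text
clock: 31.5
position: [0.6228, -0.0848, 0.2319]
tool_rot: [3.138, 0.0, 1.61]
force: [2.2, 1.8, 11.3]
grip_width: 0.008
finger_force: 41.7
clock: 31.9
position: [0.5779, -0.0866, 0.2158]
tool_rot: [-3.141, 0.0, 1.61]
force: [-5.5, 3.2, 4.2]
grip_width: 0.0079
finger_force: 40.5
```

```bash
python3 -m inch '[[0,-0.013,0.0078,0,0,0,1],[0,-0.0122,0.009,0,0,0,1],[0,-0.0113,0.0103,0,0,0,1],[0,-0.0101,0.0113,0,0,0,1],[0,0,0,0,0,0,1]]';python3 -m inch '[[0,-0.009,0.0122,0,0,0,1],[0,-0.0077,0.0131,0,0,0,1],[0,-0.0064,0.0138,0,0,0,1],[0,-0.0049,0.0144,0,0,0,1],[0,0,0,0,0,0,1]]'
```

```text
clock: 32.4
position: [0.5322, -0.0883, 0.1765]
tool_rot: [-3.141, -0.0, 1.61]
force: [0.4, 1.6, -4.4]
grip_width: 0.0082
finger_force: 39.7
clock: 32.9
position: [0.5056, -0.0894, 0.123]
tool_rot: [3.141, -0.0, 1.61]
force: [4.5, 1.1, -5.3]
grip_width: 0.0082
finger_force: 40.5
```

```bash
python3 -m inch '[[0,-0.003,0.012,0,0,0,1],[0,-0.0008,0.004,0,0,0,1],[0,0,0,0,0,0,1]]';python3 -m inch '[[0,0,0.0015,0,0,0,1],[0,0,0,0,0,0,1]]'
```

```text
clock: 33.2
position: [0.5021, -0.0896, 0.1075]
tool_rot: [3.14, 0.0, 1.61]
force: [7.1, 1.4, -4.1]
grip_width: 0.0083
finger_force: 40.4
clock: 33.4
position: [0.5022, -0.0896, 0.1071]
tool_rot: [3.139, 0.001, 1.61]
force: [-2.1, 2.1, 23.6]
grip_width: 0.0077
finger_force: 43.1
```

```bash
python3 -m inch '[[0,0,0,0,0,0,1],[0,0,0,0,0,0,0.67],[0,0,0,0,0,0,0.67],[0,0,-0.02,0,0,0,0.67],[0,0,-0.05,0,0,0,0.67]]' >/dev/null; python3 -m inch '[[0,0,-0.05,0,0,-0.143,0.67],[0,0,-0.03,0,0,-0.143,0.6],[0,0,0,0,0,-0.143,0.5],[0,0,0,0,0,-0.143,0.5],[0,0,0,0,0,-0.143,0.5]]'>/dev/null;python3 -m inch '[[0,0,0,0,0,-0.143,0.5],[0,0,0,0,0,-0.143,0.5],[0,0,0,0,0,-0.143,0.5],[0,0,0,0,0,-0.143,0.5],[0,0,0,0,0,-0.143,0.5]]' >/dev/null;python3 -m inch '[[0,0,0,0,0,-0.14,0.5],[0.0265,-0.036,0,0,0,0,0.5],[0.0265,-0.036,0,0,0,0,0.5],[0,-0.036,0,0,0,0,0.5],[0,0,0,0,0,0,0.5]]'; python3 - <<'E'
from h import *
st(); c=cam("wrist"); im=grab_frame("wrist"); save("w7.png",im)
for l in ("hook_knob","hook_bar","lever_pad","lever_pivot","keeper_seat","lid_handle"): print(l,[(np.round(r["xy"],1).tolist(),round(r["score"],2)) for r in landmark_of(l,"wrist")[:2]])
p=[.600,-.153,.04]
for X in ((-.0745,-.04,.12),(-.084,-.04,.08),(-.149,-.04,.148),(-.095,.03,.12)): print(X,proj("wrist",case2w(p,X),c))
E
```

```text
clock: 35.4
position: [0.4508, -0.2045, 0.2554]
tool_rot: [-3.141, -0.001, -3.11]
force: [-0.2, 0.5, -0.5]
grip_width: 0.0424
finger_force: 0.0
t 35.4 p [ 0.4508 -0.2045  0.2554] rpy [-3.141e+00 -1.000e-03 -3.110e+00] F [-0.2  0.5 -0.5] w 0.0424 q [ 1.01  0.41 -0.92  1.87  0.37  1.05  1.54]
hook_knob [([326.2, 202.4], 0.79), ([132.4, 310.4], 0.52)]
hook_bar [([325.5, 224.1], 0.59)]
lever_pad [([328.5, 210.7], 0.85)]
lever_pivot [([324.3, 245.1], 0.75), ([325.6, 224.2], 0.57)]
keeper_seat [([326.1, 273.4], 0.67)]
lid_handle [([450.7, 251.9], 0.88)]
(-0.0745, -0.04, 0.12) [[328.64246331 273.57392605]]
(-0.084, -0.04, 0.08) [[327.87786001 246.34696756]]
(-0.149, -0.04, 0.148) [[329.08743728 203.3829323 ]]
(-0.095, 0.03, 0.12) [[406.90103478 252.07487357]]
```

View pics/w7.png

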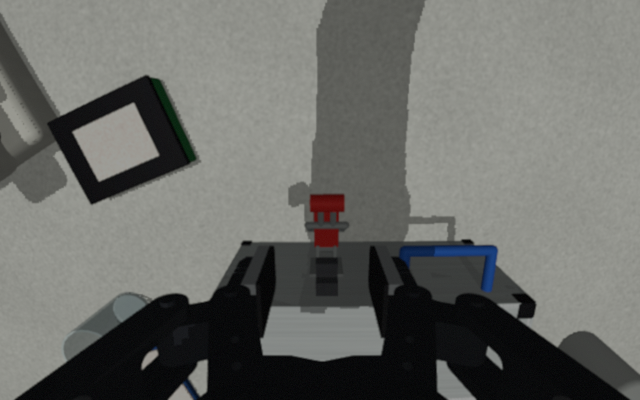

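The knob at (327,203), bar at (326,224) and keeper at (326,273) agree with the model to about 2 px. Fitting the latch from both views.

```bash
cat >> h.py <<'E'
def latch(L,ln):
    H=np.array([-.084,-.04,.08])+R.from_euler('y',L).apply([.0037,0,-.0176])
    u=np.array([np.sin(ln),0,np.cos(ln)]); n=np.array([-np.cos(ln),0,np.sin(ln)])
    pad=np.array([-.084,-.04,.08])+R.from_euler('y',L).apply([-.0065,0,-.042])
    return H,H+.054*u,H+.082*u+.015*n,pad
def wcam(pos,rpy):
    M=R.from_euler('xyz',rpy).as_matrix(); K,d,_=cam("wrist"); P=np.eye(4)
    P[:3,:3]=M@np.array([[0,-.961,-.276],[1,0,0],[0,-.276,.961]]);P[:3,3]=np.array(pos)+M@[.07,0,-.142]; return K,d,P
p0=[.600,-.1545,.04]
E
python3 - <<'E'
from h import *
c1=wcam([.4442,-.1605,.3072],[-3.14,-.003,1.573]); c2=cam("wrist")
K2,d2,P2=wcam(telemetry.observe()["position"],telemetry.observe()["tool_rot"]); print(np.abs(P2-c2[2]).max())
def r(q):
    H,b,k,pad=latch(*q[:2]); o=[]
    for c,ob,off in ((c1,[(356,220),(331,227)],q[2:4]),(c2,[(326,225),(327,203)],q[4:6])):
        P=proj("wrist",case2w(p0,np.array([b,k])),c); o+=list((P+off-np.array(ob)).ravel())
    return np.array(o+list(.5*q[2:]))
g=least_squares(r,[1.74,-.41,0,0,0,0]); print(np.round(g.x,2),np.round(g.fun,1)); 
L,l=g.x[:2]
for n,X in zip("Hbkp",latch(L,l)): print(n,np.round(X*1e3),np.round(case2w(p0,X),4))
E
```

```text
0.0005456764243290668
[ 1.89 -0.41 -0.21  0.    6.05  0.23] [-0.1 -0.4  0.2  0.4 -0.2  0.1 -1.4 -0.2 -0.1  0.   3.   0.1]
H [-102.  -40.   82.] [ 0.4998 -0.1985  0.0819]
b [-124.  -40.  131.] [ 0.4781 -0.1994  0.1314]
k [-149.  -40.  151.] [ 0.4531 -0.2004  0.151 ]
p [-122.  -40.   99.] [ 0.4798 -0.1993  0.0992]
```

```bash
python3 - <<'E'
from h import *
st(); c=cam("wrist"); im=grab_frame("wrist")
h=cv2.cvtColor(im,cv2.COLOR_RGB2HSV); m=cv2.inRange(h,(0,150,60),(5,255,255))|cv2.inRange(h,(174,150,60),(180,255,255))
ys,xs=np.where(m); print("red",xs.min(),xs.max(),ys.min(),ys.max())
kn=m[:, :].sum(1)//255; print([(i,int(kn[i])) for i in range(ys.min(),ys.max(),3)])
top=(ys<ys.min()+14); print("knob c",xs[top].mean(),ys[top].mean())
for l in ("hook_knob","hook_bar","keeper_seat","lever_pivot"): print(l,[(np.round(r["xy"],1).tolist(),round(r["score"],2)) for r in landmark_of(l,"wrist")[:1]])
for n,X in zip("Hbkp",latch(1.89,-.41)): print(n,proj("wrist",case2w(p0,X),c))
print(proj("wrist",case2w(p0,[(-.075,-.04,.12),(-.084,-.04,.08)]),c))
E
```

```text
t 35.75 p [ 0.4522 -0.1988  0.2559] rpy [ 3.142 -0.    -3.102] F [-0.3  0.3 -0.7] w 0.0425 q [ 1.01  0.41 -0.92  1.87  0.37  1.04  1.54]
red 303 335 193 244
[(193, 33), (196, 33), (199, 33), (202, 33), (205, 33), (208, 32), (211, 11), (214, 11), (217, 11), (220, 0), (223, 0), (226, 0), (229, 24), (232, 24), (235, 24), (238, 22), (241, 24)]
knob c 319.0 199.5
hook_knob [([320.3, 201.8], 0.83)]
hook_bar [([317.6, 222.1], 0.62)]
keeper_seat []
lever_pivot [([318.1, 243.3], 0.73)]
H [[320.08722085 228.5757076 ]]
b [[319.78774942 225.16500231]]
k [[319.59105841 203.04135546]]
p [[319.97061747 214.89437819]]
[[319.95761203 271.00517518]
 [320.12543742 244.44819859]]
```

```bash
python3 -m inch '[[0,-0.0015,0.04,0,0,0,0.45],[0,0,0.04,0,0,0,0.45],[0,0,0.03,0,0,0,0.45],[0,0,0.016,0,0,0,0.45],[0,0,0,0,0,0,0.45]]'; python3 -m inch '[[0,0,0,0,0,0,0.45],[0,0,0,0,0,0,0.45]]'; python3 - <<'E'
from h import *
st(); im=grab_frame("wrist"); save("w8.png",im)
E
```

```text
clock: 36.5
position: [0.4515, -0.2007, 0.1287]
tool_rot: [3.14, -0.002, -3.103]
force: [-0.4, -0.1, 0.7]
grip_width: 0.0468
finger_force: 0.0
clock: 36.7
position: [0.4528, -0.2015, 0.1313]
tool_rot: [-3.141, 0.002, -3.104]
force: [0.9, -0.4, 1.0]
grip_width: 0.047
finger_force: 0.0
t 36.7 p [ 0.4528 -0.2015  0.1313] rpy [-3.141e+00  2.000e-03 -3.104e+00] F [ 0.9 -0.4  1. ] w 0.047 q [ 0.9   0.57 -0.8   2.    0.57  0.8   1.37]
```

View pics/w8.png

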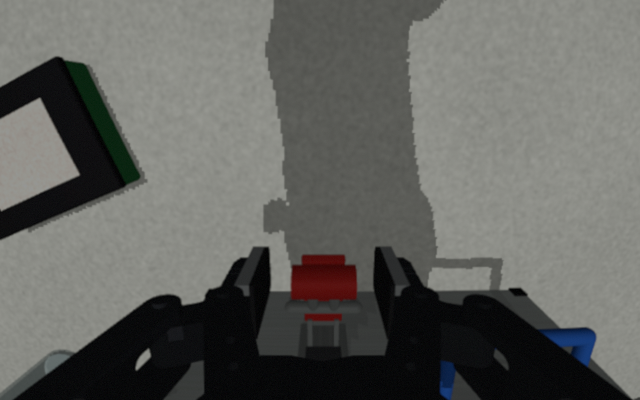

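The red knob at (324,281) sits between the pads. Closing on its ends.

```bash
python3 -m inch '[[0,0,0,0,0,0,1],[0,0,0,0,0,0,1],[0,0,0,0,0,0,1],[0,0,0,0,0,0,1]]' 30; python3 -c "
from h import *
st(); c=cam('wrist'); im=grab_frame('wrist')
h=cv2.cvtColor(im,cv2.COLOR_RGB2HSV); m=cv2.inRange(h,(0,150,50),(5,255,255))|cv2.inRange(h,(174,150,50),(180,255,255))
w=m.sum(1)//255; print([(i,int(w[i])) for i in range(230,330,4)])
print(proj('wrist',case2w(p0,latch(1.89,-.41)[2]),c))
"
```

```text
clock: 37.15
position: [0.4519, -0.2012, 0.13]
tool_rot: [-3.141, -0.0, -3.104]
force: [-2.2, 1.1, 4.3]
grip_width: 0.0255
finger_force: 30.9
t 37.15 p [ 0.4519 -0.2012  0.13  ] rpy [-3.141 -0.    -3.104] F [-2.2  1.1  4.3] w 0.0255 q [ 0.89  0.58 -0.8   2.    0.57  0.8   1.37]
[(230, 0), (234, 0), (238, 0), (242, 0), (246, 0), (250, 0), (254, 0), (258, 42), (262, 42), (266, 42), (270, 62), (274, 63), (278, 64), (282, 65), (286, 65), (290, 65), (294, 65), (298, 64), (302, 14), (306, 0), (310, 0), (314, 0), (318, 36), (322, 26), (326, 0)]
[[323.75490192 291.04566642]]
```

```bash
python3 -m inch '[[-0.0054,0,-0.0036,0,0,0,1],[-0.0054,0,-0.0036,0,0,0,1],[-0.0054,0,-0.0036,0,0,0,1],[-0.0054,0,-0.0036,0,0,0,1],[-0.0054,0,-0.0036,0,0,0,1]]';python3 -m inch '[[0,0,0,0,0,0,1],[0,0,0,0,0,0,1]]'; python3 -c "
from h import *
st(); c=cam('wrist'); im=grab_frame('wrist')
for l in ('hook_knob','hook_bar','lever_pad'): print(l,[(np.round(r['xy'],1).tolist(),round(r['score'],2)) for r in landmark_of(l,'wrist')[:1]])
for X in latch(2.2,-.1): print(proj('wrist',case2w(p0,X),c))
save('w9.png',im)
"
```

```text
clock: 37.7
position: [0.4796, -0.2, 0.1481]
tool_rot: [3.141, 0.0, -3.103]
force: [-0.2, 0.8, -6.7]
grip_width: 0.0254
finger_force: 29.8
clock: 37.9
position: [0.4792, -0.2001, 0.1479]
tool_rot: [3.142, 0.0, -3.103]
force: [0.0, 0.5, -4.3]
grip_width: 0.0251
finger_force: 30.1
t 37.9 p [ 0.4792 -0.2001  0.1479] rpy [ 3.142  0.    -3.103] F [ 0.   0.5 -4.3] w 0.0251 q [ 0.87  0.58 -0.81  1.93  0.55  0.87  1.38]
hook_knob [([324.6, 282.7], 0.83)]
hook_bar []
lever_pad [([321.3, 231.0], 0.81)]
[[322.85063881 252.96265839]]
[[323.22572501 288.45951416]]
[[323.51028548 283.51732953]]
[[322.97380827 247.55768516]]
```

View pics/w9.png

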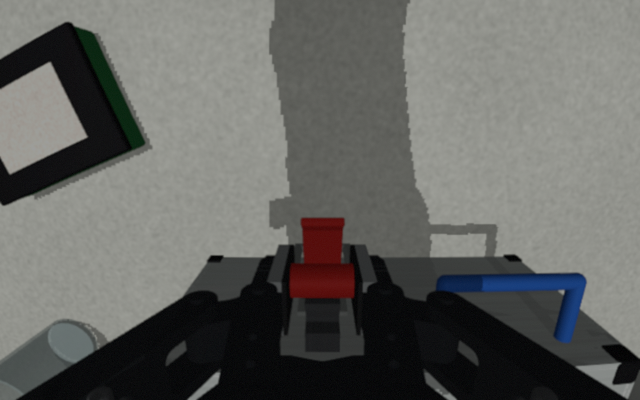

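The knob at (323,280) is held and the lever tip shows at row 218, so the lever is lagging below 2.2 rad. Raising more before moving inward.

```bash
python3 -m inch '[[-0.002,0,-0.003,0,0,0,1],[-0.002,0,-0.003,0,0,0,1],[0,0,-0.002,0,0,0,1],[0,0,0,0,0,0,1]]'; python3 -c "
from h import *
st(); c=cam('wrist'); im=grab_frame('wrist')
h=cv2.cvtColor(im,cv2.COLOR_RGB2HSV); m=cv2.inRange(h,(0,150,40),(5,255,255))|cv2.inRange(h,(174,150,40),(180,255,255))
w=m.sum(1)//255; r=np.where(w>10)[0]; print(r.min(),r.max())
for L in (1.7,1.9,2.1,2.3,2.5):
  for X in ((-.002,0,-.06),(-.010,0,-.06)): print(L,proj('wrist',case2w(p0,np.array([-.084,-.04,.08])+R.from_euler('y',L).apply(X)),c)[0].round())
"
```

```text
clock: 38.5
position: [0.4832, -0.2, 0.1561]
tool_rot: [-3.142, 0.0, -3.103]
force: [0.9, 1.1, -7.7]
grip_width: 0.0251
finger_force: 30.1
t 38.5 p [ 0.4832 -0.2     0.1561] rpy [-3.142  0.    -3.103] F [ 0.9  1.1 -7.7] w 0.0251 q [ 0.87  0.58 -0.82  1.91  0.54  0.89  1.39]
244 297
1.7 [323. 180.]
1.7 [323. 185.]
1.9 [323. 190.]
1.9 [323. 197.]
2.1 [323. 203.]
2.1 [323. 214.]
2.3 [323. 221.]
2.3 [323. 234.]
2.5 [323. 242.]
2.5 [323. 257.]
```

```bash
python3 -m inch '[[-0.0075,0,0,0,0,0,1],[-0.0075,0,0.0005,0,0,0,1],[-0.0075,0,0.001,0,0,0,1],[0,0,0,0,0,0,1]]'; python3 -m inch '[[-0.007,0,0.001,0,0,0,1],[-0.007,0,0.002,0,0,0,1],[-0.006,0,0.002,0,0,0,1],[0,0,0,0,0,0,1],[0,0,0,0,0,0,1]]'; python3 -c "
from h import *
st(); c=cam('wrist'); im=grab_frame('wrist'); save('w10.png',im)
h=cv2.cvtColor(im,cv2.COLOR_RGB2HSV); m=cv2.inRange(h,(0,150,40),(5,255,255))|cv2.inRange(h,(174,150,40),(180,255,255))
w=m.sum(1)//255; r=np.where(w>10)[0]; print(r.min(),r.max())
for L in (1.7,1.9,2.1,2.3,2.5):
  for X in ((-.002,0,-.06),): print(L,proj('wrist',case2w(p0,np.array([-.084,-.04,.08])+R.from_euler('y',L).apply(X)),c)[0].round())
"
```

```text
clock: 38.95
position: [0.5073, -0.199, 0.155]
tool_rot: [-3.141, 0.002, -3.103]
force: [-3.0, 1.3, 6.4]
grip_width: 0.0252
finger_force: 33.1
clock: 39.45
position: [0.5269, -0.1983, 0.1499]
tool_rot: [-3.141, 0.002, -3.103]
force: [-0.4, 0.4, 4.3]
grip_width: 0.0251
finger_force: 34.0
t 39.45 p [ 0.5269 -0.1983  0.1499] rpy [-3.141e+00  2.000e-03 -3.103e+00] F [-0.4  0.4  4.3] w 0.0251 q [ 0.81  0.64 -0.79  1.81  0.56  0.93  1.37]
168 299
1.7 [323. 109.]
1.9 [323. 115.]
2.1 [323. 126.]
2.3 [323. 142.]
2.5 [323. 163.]
```

View pics/w10.png

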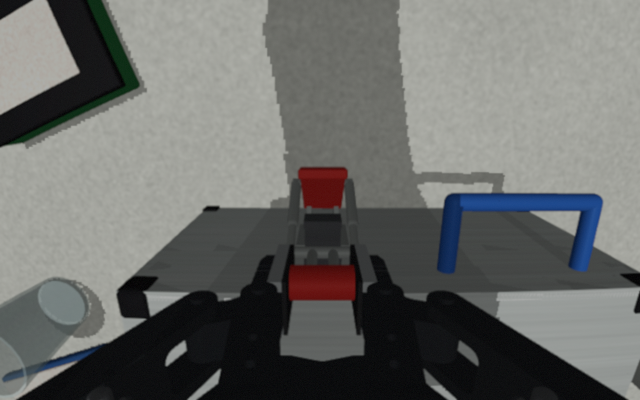

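The lever is near its stop with its tip at (323,168). The rods straddle the dark keeper at (323,230) and the bar is above the slot. Lowering.

```bash
python3 -m inch '[[0.0012,0,0.004,0,0,0,1],[0,0,0.004,0,0,0,1],[0,0,0.003,0,0,0,1],[0,0,0,0,0,0,1]]'; python3 -m inch '[[0,0,0.003,0,0,0,1],[0,0,0.002,0,0,0,1],[0,0,0,0,0,0,1]]'; python3 -c "
from h import *
st(); c=cam('wrist'); im=grab_frame('wrist')
h=cv2.cvtColor(im,cv2.COLOR_RGB2HSV); m=cv2.inRange(h,(0,150,40),(5,255,255))|cv2.inRange(h,(174,150,40),(180,255,255))
w=m.sum(1)//255; r=np.where(w>10)[0]; print(r.min(),r.max())
for L in (1.2,1.4,1.6,1.8,2.0,2.2):
  for X in ((-.002,0,-.06),): print(L,proj('wrist',case2w(p0,np.array([-.084,-.04,.08])+R.from_euler('y',L).apply(X)),c)[0].round())
"
```

```text
clock: 39.9
position: [0.5246, -0.1984, 0.1383]
tool_rot: [-3.142, -0.0, -3.103]
force: [-1.6, -0.3, 1.4]
grip_width: 0.0253
finger_force: 33.7
clock: 40.2
position: [0.5245, -0.1984, 0.1334]
tool_rot: [-3.142, 0.0, -3.103]
force: [-1.3, 0.5, 1.0]
grip_width: 0.0255
finger_force: 33.7
t 40.2 p [ 0.5245 -0.1984  0.1334] rpy [-3.142  0.    -3.103] F [-1.3  0.5  1. ] w 0.0255 q [ 0.8   0.66 -0.78  1.83  0.58  0.9   1.36]
111 299
1.2 [323. 117.]
1.4 [323. 113.]
1.6 [323. 112.]
1.8 [323. 117.]
2.0 [323. 126.]
2.2 [323. 142.]
```

```bash
python3 -m inch '[[-0.0008,0,0.0015,0,0,0,1],[0,0,0,0,0,0,1]]'; python3 -m inch '[[0,0,0.001,0,0,0,1],[0,0,0,0,0,0,1]]';  python3 -c "
from h import *
st(); c=cam('wrist'); im=grab_frame('wrist'); save('w11.png',im[100:320,200:450].repeat(2,0).repeat(2,1))
print(landmark_of('hook_bar','wrist')[:1],landmark_of('keeper_seat','wrist')[:1],proj('wrist',case2w(p0,(-.075,-.04,.12)),c))
"
```

```text
clock: 40.45
position: [0.5253, -0.1984, 0.1319]
tool_rot: [-3.142, 0.0, -3.103]
force: [-1.6, 1.2, 3.7]
grip_width: 0.025
finger_force: 33.9
clock: 40.65
position: [0.5252, -0.1983, 0.1309]
tool_rot: [3.142, 0.0, -3.103]
force: [-1.2, 0.9, 3.5]
grip_width: 0.025
finger_force: 33.9
t 40.65 p [ 0.5252 -0.1983  0.1309] rpy [ 3.142  0.    -3.103] F [-1.2  0.9  3.5] w 0.025 q [ 0.8   0.66 -0.78  1.83  0.59  0.89  1.35]
[{'xy': [320.5, 252.5], 'score': 0.82}] [{'xy': [325.5, 256.1], 'score': 0.77}] [[323.52902039 256.80289986]]
```

View pics/w11.png

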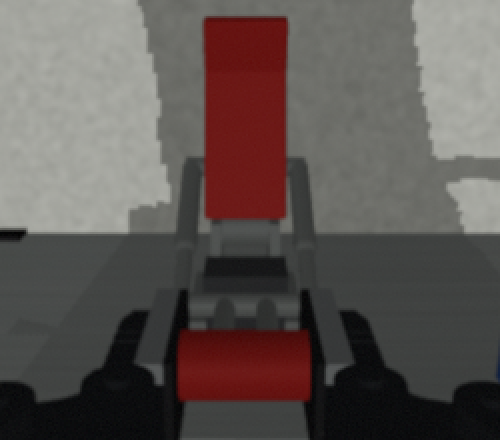

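The lever sticks straight out and the bar sits behind the keeper's front lip at about (322,251). I'll release, then push the lever with the inner finger of the opened gripper so the body stays clear of the knob.

```bash
python3 -m inch '[[0,0,0,0,0,0,0.45],[0,0,0,0,0,0,0.45],[0,0,0,0,0,0,0.45],[0,0,-0.02,0,0,0,0.45],[0,0,-0.05,0,0,0,0.45]]'; python3 -m inch '[[0,0,-0.05,0,0,0.143,0],[0,0,-0.01,0,0,0.143,0],[0,0,0,0,0,0.143,0],[0,0,0,0,0,0.143,0],[0,0,0,0,0,0.143,0]]' >/dev/null;python3 -m inch '[[0,0,0,0,0,0.143,0],[0,0,0,0,0,0.143,0],[0,0,0,0,0,0.143,0],[0,0,0,0,0,0.143,0],[0,0,0,0,0,0.143,0]]' >/dev/null;python3 -m inch '[[0,0,0,0,0,0.14,0],[0,-0.047,0,0,0,0,0],[0,-0.0465,0,0,0,0,0],[0,0,0,0,0,0,0],[0,0,0,0,0,0,0]]'; python3 - <<'E'
from h import *
st(); c=cam("wrist"); im=grab_frame("wrist"); save("w12.png",im)
for l in ("hook_knob","hook_bar","lever_pad","keeper_seat"): print(l,[(np.round(r["xy"],1).tolist(),round(r["score"],2)) for r in landmark_of(l,"wrist")[:1]])
for L,l in ((1.4,.49),(1.4,.3)): print([proj("wrist",case2w(p0,X),c)[0].round().tolist() for X in latch(L,l)])
print(proj("wrist",case2w(p0,(-.075,-.04,.12)),c))
E
```

```text
clock: 41.3
position: [0.5233, -0.1981, 0.1988]
tool_rot: [3.139, -0.005, -3.103]
force: [0.0, -1.3, 0.7]
grip_width: 0.0467
finger_force: 0.0
clock: 42.8
position: [0.4313, -0.2025, 0.2614]
tool_rot: [3.141, 0.001, 1.609]
force: [0.4, -0.5, 0.2]
grip_width: 0.0851
finger_force: 0.0
t 42.8 p [ 0.4313 -0.2025  0.2614] rpy [3.141e+00 1.000e-03 1.609e+00] F [ 0.4 -0.5  0.2] w 0.0851 q [ 0.75  0.28 -0.53  1.92  0.17  0.98  0.18]
hook_knob [([440.4, 199.3], 0.56)]
hook_bar [([427.9, 191.4], 0.66)]
lever_pad [([365.4, 174.3], 0.76)]
keeper_seat [([434.0, 189.4], 0.57)]
[[392.0, 177.0], [433.0, 188.0], [445.0, 198.0], [367.0, 178.0]]
[[392.0, 177.0], [423.0, 189.0], [427.0, 199.0], [367.0, 178.0]]
[[432.51329287 187.56936802]]
```

View pics/w12.png

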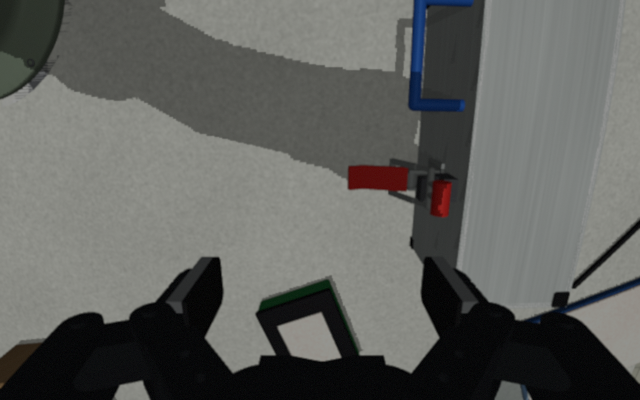

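The lever is out at (378,177), with the knob at (441,198) leaning against the keeper as modelled. Lowering the inner finger onto the lever.

```bash
python3 -m inch '[[0.001,0,0.045,0,0,0,0],[0,0,0.045,0,0,0,0],[0,0,0.045,0,0,0,0],[0,0,0.034,0,0,0,0],[0,0,0,0,0,0,0]]';  python3 -m inch '[[0,0,0,0,0,0,0],[0,0,0.01,0,0,0,0],[0,0,0.01,0,0,0,0],[0,0,0,0,0,0,0]]';  python3 -m inch '[[0,0,0.01,0,0,0,0],[0,0,0.008,0,0,0,0],[0,0,0,0,0,0,0]]'
```

```text
clock: 43.55
position: [0.4301, -0.1997, 0.0884]
tool_rot: [-3.136, -0.003, 1.611]
force: [-0.0, 0.5, 0.9]
grip_width: 0.0857
finger_force: 0.0
clock: 43.95
position: [0.4315, -0.2011, 0.0714]
tool_rot: [-3.141, 0.0, 1.61]
force: [0.1, 0.7, 0.3]
grip_width: 0.0856
finger_force: 0.0
clock: 44.25
position: [0.4313, -0.2008, 0.0529]
tool_rot: [-3.141, -0.0, 1.61]
force: [-0.5, 0.8, 0.6]
grip_width: 0.0852
finger_force: 0.0
```

```bash
python3 -m inch '[[0,0,0.008,0,0,0,0],[0,0,0,0,0,0,0]]';  python3 -m inch '[[0,0,0.007,0,0,0,0],[0,0,0,0,0,0,0]]'; python3 - <<'E'
from h import *
st(); c=cam("wrist"); im=grab_frame("wrist"); save("w13.png",im)
E
```

```text
clock: 44.45
position: [0.4313, -0.2009, 0.0451]
tool_rot: [-3.141, -0.0, 1.61]
force: [-0.9, 0.1, 0.0]
grip_width: 0.0855
finger_force: 0.0
clock: 44.65
position: [0.4318, -0.201, 0.0384]
tool_rot: [3.141, -0.0, 1.61]
force: [0.8, -0.2, 0.9]
grip_width: 0.0856
finger_force: 0.1
t 44.65 p [ 0.4318 -0.201   0.0384] rpy [ 3.141 -0.     1.61 ] F [ 0.8 -0.2  0.9] w 0.0856 q [ 0.58  0.63 -0.36  2.1   0.46  0.48 -0.09]
```

View pics/w13.png

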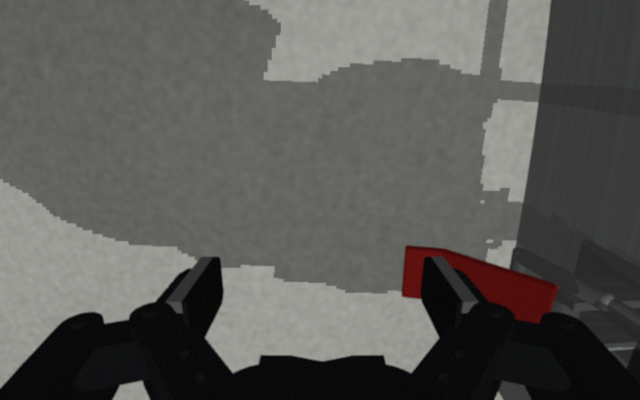

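The finger lies across the red lever (tip at about (405,270)). Estimating the lever angle.

```bash
python3 - <<'E'
from h import *
c=cam("wrist")
for L in (.5,.7,.9,1.1,1.3,1.5):
    o=[]
    for y in (.012,-.012):
        for X in ((-.0065,y,-.058),(-.0065,y,-.012)): o.append(proj("wrist",case2w(p0,np.array([-.084,-.04,.08])+R.from_euler('y',L).apply(X)),c)[0].round().tolist())
    print(L,o)
E
python3 -m inch '[[0,0,0.004,0,0,0,0],[0,0,0,0,0,0,0]]'
```

```text
0.5 [[435.0, 234.0], [528.0, 274.0], [430.0, 279.0], [517.0, 329.0]]
0.7 [[421.0, 240.0], [529.0, 277.0], [416.0, 287.0], [517.0, 333.0]]
0.9 [[410.0, 248.0], [531.0, 281.0], [406.0, 298.0], [519.0, 338.0]]
1.1 [[403.0, 259.0], [535.0, 284.0], [399.0, 312.0], [522.0, 343.0]]
1.3 [[402.0, 273.0], [540.0, 288.0], [398.0, 329.0], [527.0, 347.0]]
1.5 [[408.0, 290.0], [548.0, 292.0], [403.0, 350.0], [533.0, 352.0]]
clock: 44.9
position: [0.4319, -0.201, 0.0348]
tool_rot: [3.141, 0.0, 1.61]
force: [0.5, -0.4, 1.4]
grip_width: 0.0856
finger_force: 0.5
```

```bash
python3 -m inch '[[0,0,0.005,0,0,0,0],[0,0,0,0,0,0,0]]';python3 -m inch '[[0,0,0.005,0,0,0,0],[0,0,0,0,0,0,0]]'; python3 - <<'E'
from h import *
st(); c=cam("wrist"); im=grab_frame("wrist")
for n in ("wrist","scene"):
    if n=="scene": im=grab_frame("scene"); c=cam("scene"); cv2.imwrite("pics/s14.png",cv2.resize(im[120:220,250:370],None,fx=6,fy=6,interpolation=cv2.INTER_CUBIC)[...,::-1])
    for l in ("hook_knob","hook_bar","lever_pad","keeper_seat"): print(n,l,[(np.round(r["xy"],1).tolist(),round(r["score"],2)) for r in landmark_of(l,n)[:1]])
    print([proj(n,case2w(p0,X),c)[0].round().tolist() for X in latch(.8,.33)], proj(n,case2w(p0,(-.075,-.04,.12)),c))
E
```

```text
clock: 45.1
position: [0.4315, -0.201, 0.0297]
tool_rot: [-3.141, -0.0, 1.61]
force: [0.0, -0.8, 0.3]
grip_width: 0.0852
finger_force: 0.2
clock: 45.3
position: [0.4313, -0.201, 0.0244]
tool_rot: [-3.141, -0.0, 1.61]
force: [0.8, -0.2, 0.8]
grip_width: 0.0852
finger_force: 0.1
t 45.3 p [ 0.4313 -0.201   0.0244] rpy [-3.141 -0.     1.61 ] F [ 0.8 -0.2  0.8] w 0.0852 q [ 0.57  0.66 -0.34  2.11  0.48  0.45 -0.11]
wrist hook_knob []
wrist hook_bar []
wrist lever_pad [([469.1, 280.3], 0.63)]
wrist keeper_seat []
[[537.0, 312.0], [711.0, 423.0], [660.0, 437.0], [460.0, 299.0]] [[725.74429844 431.85708828]]
scene hook_knob [([303.7, 159.7], 0.65)]
scene hook_bar [([301.2, 169.2], 0.41)]
scene lever_pad []
scene keeper_seat [([302.0, 170.7], 0.61)]
[[305.0, 180.0], [301.0, 171.0], [302.0, 163.0], [310.0, 179.0]] [[300.87626673 169.96928322]]
```

```bash
cat >> h.py <<'E'
def lever():
    st(); c=cam("wrist"); im=grab_frame("wrist")
    h=cv2.cvtColor(im,cv2.COLOR_RGB2HSV); m=cv2.inRange(h,(0,150,40),(5,255,255))|cv2.inRange(h,(174,150,40),(180,255,255))
    ys,xs=np.where(m); 
    if len(xs): i=xs.argsort()[:60]; print("red n",len(xs),"left",xs.min(),"rows",ys[i].min(),ys[i].max(),"bbox",xs.max(),ys.min(),ys.max())
    for L in (0,.2,.4,.6,.8,1,1.2):
        print(L,[proj("wrist",case2w(p0,np.array([-.084,-.04,.08])+R.from_euler('y',L).apply((-.0065,y,-.058))),c)[0].round().tolist() for y in (.012,-.012)])
E
python3 -c "
from h import *
lever()"
```

```text
t 45.8 p [ 0.4316 -0.201   0.0249] rpy [-3.142  0.     1.61 ] F [ 0.1 -0.2 -0.3] w 0.0855 q [ 0.57  0.66 -0.34  2.11  0.48  0.45 -0.11]
red n 4141 left 432 rows 248 256 bbox 583 248 323
0 [[493.0, 236.0], [486.0, 282.0]]
0.2 [[472.0, 238.0], [465.0, 285.0]]
0.4 [[453.0, 242.0], [447.0, 290.0]]
0.6 [[436.0, 248.0], [431.0, 298.0]]
0.8 [[423.0, 257.0], [418.0, 309.0]]
1 [[414.0, 269.0], [409.0, 324.0]]
1.2 [[411.0, 284.0], [405.0, 342.0]]
```

```bash
python3 -m inch '[[0,0.005,0.002,0,0,0,0],[0,0.005,0,0,0,0,0],[0,0,0,0,0,0,0]]';python3 -m inch '[[0,0.005,0,0,0,0,0],[0,0,0,0,0,0,0]]'; python3 -c "
from h import *
lever()"
```

```text
clock: 46.15
position: [0.439, -0.2008, 0.0223]
tool_rot: [-3.136, -0.0, 1.609]
force: [-20.6, -0.6, 14.0]
grip_width: 0.0851
finger_force: 11.7
clock: 46.35
position: [0.4391, -0.2008, 0.022]
tool_rot: [-3.127, -0.0, 1.608]
force: [-53.2, 2.9, 35.3]
grip_width: 0.0853
finger_force: 31.4
t 46.35 p [ 0.4391 -0.2008  0.022 ] rpy [-3.127 -0.     1.608] F [-53.2   2.9  35.3] w 0.0853 q [ 0.56  0.67 -0.34  2.08  0.48  0.48 -0.11]
red n 3231 left 431 rows 246 256 bbox 567 246 322
0 [[482.0, 239.0], [475.0, 286.0]]
0.2 [[459.0, 241.0], [453.0, 289.0]]
0.4 [[439.0, 245.0], [433.0, 294.0]]
0.6 [[421.0, 252.0], [416.0, 302.0]]
0.8 [[406.0, 261.0], [402.0, 314.0]]
1 [[395.0, 273.0], [391.0, 329.0]]
1.2 [[389.0, 289.0], [385.0, 349.0]]
```

```bash
python3 -m inch '[[0,-0.008,0,0,0,0,0],[0,-0.008,0,0,0,0,0],[0,0,0,0,0,0,0]]'; python3 - <<'E'
from h import *
lever()
for n in ("scene","top"):
    im=grab_frame(n); c=cam(n)
    for l in ("hook_knob","hook_bar","keeper_seat","lid_handle"): print(n,l,[(np.round(r["xy"],1).tolist(),round(r["score"],2)) for r in landmark_of(l,n)[:1]])
    if n=="scene":
        h=cv2.cvtColor(im,cv2.COLOR_RGB2HSV); m=cv2.inRange(h,(0,140,40),(6,255,255))|cv2.inRange(h,(172,140,40),(180,255,255))
        k,_,t,ce=cv2.connectedComponentsWithStats(m); print([(t[i].tolist(),ce[i].round(1).tolist()) for i in range(1,k) if t[i,4]>8 and 250<ce[i][0]<370 and ce[i][1]<220])
    for L,l in ((.5,.25),(.5,0),(.5,-.3),(.5,.5)): print(L,l,[proj(n,case2w(p0,X),c)[0].round(1).tolist() for X in latch(L,l)])
    print([proj(n,case2w(p0,X),c)[0].round(1).tolist() for X in((-.075,-.04,.12),(-.095,.07,.12))])
E
```

```text
clock: 46.7
position: [0.4302, -0.2012, 0.0228]
tool_rot: [-3.141, 0.0, 1.61]
force: [-0.6, 0.4, 0.6]
grip_width: 0.0857
finger_force: 0.0
t 46.7 p [ 0.4302 -0.2012  0.0228] rpy [-3.141  0.     1.61 ] F [-0.6  0.4  0.6] w 0.0857 q [ 0.56  0.66 -0.33  2.11  0.49  0.44 -0.11]
red n 4948 left 449 rows 245 267 bbox 591 245 322
0 [[498.0, 237.0], [491.0, 284.0]]
0.2 [[477.0, 240.0], [470.0, 287.0]]
0.4 [[458.0, 244.0], [451.0, 292.0]]
0.6 [[441.0, 250.0], [436.0, 301.0]]
0.8 [[428.0, 259.0], [423.0, 312.0]]
1 [[420.0, 271.0], [414.0, 327.0]]
1.2 [[416.0, 287.0], [411.0, 346.0]]
scene hook_knob [([286.0, 155.0], 0.6)]
scene hook_bar [([302.3, 168.3], 0.65)]
scene keeper_seat [([301.2, 172.7], 0.79)]
scene lid_handle []
[([302, 159, 7, 6, 24], [305.2, 161.5])]
0.5 0.25 [[304.1, 180.9], [301.1, 171.0], [302.7, 162.9], [308.5, 181.8]]
0.5 0 [[304.1, 180.9], [304.0, 168.9], [307.4, 160.6], [308.5, 181.8]]
0.5 -0.3 [[304.1, 180.9], [307.6, 167.4], [312.5, 159.5], [308.5, 181.8]]
0.5 0.5 [[304.1, 180.9], [298.3, 173.7], [298.1, 166.4], [308.5, 181.8]]
[[300.9, 170.0], [328.0, 183.6]]
top hook_knob []
top hook_bar []
top keeper_seat [([366.3, 208.3], 0.79)]
top lid_handle [([325.0, 215.5], 0.89)]
0.5 0.25 [[365.4, 215.9], [367.4, 208.0], [368.5, 208.6], [364.6, 223.8]]
0.5 0 [[365.4, 215.9], [367.3, 212.6], [368.3, 216.3], [364.6, 223.8]]
0.5 -0.3 [[365.4, 215.9], [367.1, 218.5], [367.7, 225.4], [364.6, 223.8]]
0.5 0.5 [[365.4, 215.9], [367.3, 203.9], [368.5, 201.5], [364.6, 223.8]]
[[367.5, 207.4], [327.5, 212.8]]
```

```bash
python3 -m inch '[[0,-0.006,0,0,0,0,0],[0,0,-0.05,0,0,0,0],[0,0,-0.05,0,0,0,0],[0,0,-0.05,0,0,0,0],[0,0,-0.05,0,0,0,0]]' >/dev/null; python3 -m inch '[[0,0,-0.04,0,0,0,0],[0.015,0.04,0,0,0,0,0],[0.015,0.04,0,0,0,0,0],[0,0,0,0,0,0,0],[0,0,0,0,0,0,0]]' >/dev/null; cat >> h.py <<'E'
def red(n="wrist"):
    c=cam(n); im=grab_frame(n)
    h=cv2.cvtColor(im,cv2.COLOR_RGB2HSV); m=cv2.inRange(h,(0,140,40),(6,255,255))|cv2.inRange(h,(172,140,40),(180,255,255))
    k,_,t,ce=cv2.connectedComponentsWithStats(m); print(n,[(t[i].tolist(),ce[i].round(1).tolist()) for i in range(1,k) if t[i,4]>8 and (n=="wrist" or (250<ce[i][0]<390 and ce[i][1]<240))])
    return c,im
E
python3 - <<'E'
from h import *
st(); c,im=red()
for l in ("hook_knob","hook_bar","keeper_seat","lid_handle","lever_pad"): print(l,[(np.round(r["xy"],1).tolist(),round(r["score"],2)) for r in landmark_of(l,"wrist")[:1]])
for L,l in ((.45,.25),(.45,.1),(.45,0)): print(L,l,[proj("wrist",case2w(p0,X),c)[0].round(1).tolist() for X in latch(L,l)])
print([proj("wrist",case2w(p0,X),c)[0].round(1).tolist() for X in((-.075,-.04,.12),(-.082,-.04,.126),(-.095,.07,.12),(-.0985,-.04,.158),(-.0835,-.04,.151))])
E
```

```text
t 48.25 p [ 0.5032 -0.1677  0.2623] rpy [-3.141 -0.     1.611] F [-1.4  0.6 -0.1] w 0.0855 q [ 0.64  0.38 -0.57  1.79  0.24  1.04  0.03]
wrist [([307, 187, 31, 66, 1005], [324.2, 218.5])]
hook_knob [([328.0, 236.1], 0.94)]
hook_bar [([342.1, 223.6], 0.93)]
keeper_seat [([349.7, 224.0], 0.6)]
lid_handle [([325.5, 96.4], 0.92)]
lever_pad [([314.8, 198.6], 0.92)]
0.45 0.25 [[330.9, 204.3], [347.1, 220.7], [340.5, 233.1], [312.5, 199.8]]
0.45 0.1 [[330.9, 204.3], [338.4, 221.2], [325.1, 233.0], [312.5, 199.8]]
0.45 0 [[330.9, 204.3], [332.4, 221.3], [315.0, 232.6], [312.5, 199.8]]
[[347.5, 222.6], [339.9, 224.9], [325.3, 93.2], [320.9, 238.8], [339.6, 235.5]]
```

```bash
python3 -m inch '[[0,0,0,0,0,-0.143,0],[0,0,0,0,0,-0.143,0],[0,0,0,0,0,-0.143,0],[0,0,0,0,0,-0.143,0],[0,0,0,0,0,-0.143,0]]' >/dev/null;python3 -m inch '[[0,0,0,0,0,-0.143,0],[0,0,0,0,0,-0.143,0],[0,0,0,0,0,-0.143,0],[0,0,0,0,0,-0.143,0],[0,0,0,0,0,-0.143,0]]' >/dev/null;python3 -m inch '[[0,0,0,0,0,-0.14,0],[0.028,-0.046,0,0,0,0,0],[0.029,-0.047,0,0,0,0,0],[0,0,0,0,0,0,0],[0,0,0,0,0,0,0]]'>/dev/null; python3 -m inch '[[0,0,0,0,0,0,0],[0,0,0,0,0,0,0]]'; python3 - <<'E'
from h import *
s=st(); c,im=red(); p=np.array(s["position"])
M=Tcase(p0)[1]; print("tcp case",np.round(M.T@(p-[p0[0],p0[1],0]),4))
for l in ("hook_knob","hook_bar","keeper_seat","lever_pad"): print(l,[(np.round(r["xy"],1).tolist(),round(r["score"],2)) for r in landmark_of(l,"wrist")[:1]])
for L,l in ((.45,.25),(.45,.1)): print(L,l,[proj("wrist",case2w(p0,X),c)[0].round(1).tolist() for X in latch(L,l)])
E
```

```text
clock: 50.25
position: [0.4549, -0.2544, 0.263]
tool_rot: [-3.142, 0.0, -3.102]
force: [-0.2, 1.6, 0.4]
grip_width: 0.0853
finger_force: 0.0
t 50.25 p [ 0.4549 -0.2544  0.263 ] rpy [-3.142  0.    -3.102] F [-0.2  1.6  0.4] w 0.0853 q [ 1.08  0.45 -0.92  1.8   0.4   1.09  1.63]
wrist [([359, 199, 26, 39, 764], [370.3, 217.3]), ([370, 256, 33, 18, 573], [385.7, 264.3])]
tcp case [-0.1489 -0.094   0.263 ]
hook_knob [([385.4, 266.6], 0.71)]
hook_bar [([378.3, 261.6], 0.94)]
keeper_seat [([382.6, 264.9], 0.86)]
lever_pad [([369.7, 209.7], 0.97)]
0.45 0.25 [[371.8, 231.2], [379.0, 264.3], [385.2, 272.5], [370.3, 208.9]]
0.45 0.1 [[371.8, 231.2], [379.6, 257.2], [386.1, 259.1], [370.3, 208.9]]
```

```bash
python3 -m inch '[[0.005,-0.009,0.04,0,0,0,0],[0,0,0.05,0,0,0,0],[0,0,0.05,0,0,0,0],[0,0,0.05,0,0,0,0],[0,0,0.04,0,0,0,0]]' >/dev/null; python3 -m inch '[[0,0,0.011,0,0,0,0],[0,0,0,0,0,0,0],[0,0,0,0,0,0,0]]'; python3 -m inch '[[-0.01,0,0,0,0,0,0],[-0.01,0,0,0,0,0,0],[-0.006,0,0,0,0,0,0],[0,0,0,0,0,0,0]]';python3 - <<'E'
from h import *
s=st(); c,im=red(); p=np.array(s["position"])
M=Tcase(p0)[1]; print("tcp case",np.round(M.T@(p-[p0[0],p0[1],0]),4))
E
```

```text
clock: 51.3
position: [0.4508, -0.2648, 0.0235]
tool_rot: [-3.141, 0.002, -3.103]
force: [0.4, 1.3, -0.3]
grip_width: 0.0853
finger_force: 0.0
clock: 51.7
position: [0.4771, -0.2634, 0.0223]
tool_rot: [-3.141, 0.001, -3.103]
force: [-0.7, -0.3, -0.1]
grip_width: 0.0856
finger_force: 0.0
t 51.7 p [ 0.4771 -0.2634  0.0223] rpy [-3.141e+00  1.000e-03 -3.103e+00] F [-0.7 -0.3 -0.1] w 0.0856 q [ 0.86  0.8  -0.66  1.92  0.76  0.69  1.34]
wrist [([482, 293, 4, 5, 12], [483.7, 294.6]), ([495, 381, 30, 19, 408], [509.0, 391.6])]
tcp case [-0.1271 -0.1039  0.0223]
```

```bash
python3 -m inch '[[-0.004,0,0,0,0,0,0],[0,0,0,0,0,0,0]]';python3 -m inch '[[-0.003,0,0,0,0,0,0],[0,0,0,0,0,0,0]]';python3 -m inch '[[-0.003,0,0,0,0,0,0],[0,0,0,0,0,0,0]]'
```

```text
clock: 51.95
position: [0.4801, -0.2634, 0.0219]
tool_rot: [3.142, 0.0, -3.103]
force: [0.0, 1.0, 1.0]
grip_width: 0.0855
finger_force: 0.0
clock: 52.15
position: [0.4831, -0.2633, 0.0219]
tool_rot: [3.142, 0.0, -3.103]
force: [-0.0, 0.1, 0.1]
grip_width: 0.0857
finger_force: 0.0
clock: 52.35
position: [0.4861, -0.2631, 0.0219]
tool_rot: [3.142, 0.0, -3.103]
force: [-0.4, -0.4, 0.4]
grip_width: 0.0854
finger_force: 0.0
```

```bash
python3 -m inch '[[-0.003,0,0,0,0,0,0],[0,0,0,0,0,0,0]]';python3 -m inch '[[-0.003,0,0,0,0,0,0],[0,0,0,0,0,0,0]]';python3 -m inch '[[-0.003,0,0,0,0,0,0],[0,0,0,0,0,0,0]]'; python3 - <<'E'
from h import *
st(); im=grab_frame("scene"); c=cam("scene"); red("scene")
print(landmark_of("lever_pad","scene")[:1],landmark_of("hook_knob","scene")[:1])
for L,l in ((.45,.13),(.3,.15),(0,.09)): print(L,l,[proj("scene",case2w(p0,X),c)[0].round(1).tolist() for X in latch(L,l)])
c,im=red()
print([r["xy"] for r in landmark_of("lever_pad","wrist")[:1]],[proj("wrist",case2w(p0,latch(L,.1)[3]),c)[0].round(1).tolist() for L in (0,.2,.4)])
E
```

```text
clock: 52.55
position: [0.4892, -0.263, 0.0219]
tool_rot: [3.142, 0.0, -3.103]
force: [0.4, 0.3, -0.9]
grip_width: 0.0852
finger_force: 0.0
clock: 52.75
position: [0.4922, -0.2629, 0.0219]
tool_rot: [3.142, 0.0, -3.103]
force: [-0.5, 0.4, -0.5]
grip_width: 0.0852
finger_force: 0.0
clock: 52.95
position: [0.4948, -0.2628, 0.0218]
tool_rot: [3.142, -0.0, -3.103]
force: [-1.2, -0.3, -0.3]
grip_width: 0.0851
finger_force: 0.4
t 52.95 p [ 0.4948 -0.2628  0.0218] rpy [ 3.142 -0.    -3.103] F [-1.2 -0.3 -0.3] w 0.0851 q [ 0.85  0.81 -0.66  1.88  0.75  0.72  1.35]
scene [([301, 158, 8, 7, 33], [304.4, 161.1])]
[{'xy': [280.5, 198.0], 'score': 0.51}] [{'xy': [304.6, 162.6], 'score': 0.4}]
0.45 0.13 [[303.9, 181.1], [302.3, 170.1], [304.8, 161.8], [308.1, 182.3]]
0.3 0.15 [[303.3, 181.5], [301.5, 170.7], [303.8, 162.4], [307.0, 183.7]]
0 0.09 [[302.2, 182.1], [301.0, 170.8], [303.7, 162.4], [304.4, 186.0]]
wrist [([446, 259, 58, 47, 1144], [478.5, 275.6]), ([498, 381, 29, 11, 218], [510.8, 386.7])]
[[473.3, 294.3]] [[467.8, 318.5], [472.4, 305.0], [478.7, 293.9]]
```

```bash
python3 -m inch '[[0.008,0,0,0,0,0,0],[0,0.004,0,0,0,0,0],[-0.008,0,0,0,0,0,0],[0,0,0,0,0,0,0]]';python3 -m inch '[[-0.003,0,0,0,0,0,0],[0,0,0,0,0,0,0]]'; python3 - <<'E'
from h import *
c,im=red()
print([r["xy"] for r in landmark_of("lever_pad","wrist")[:1]],[proj("wrist",case2w(p0,latch(L,.1)[3]),c)[0].round(1).tolist() for L in (0,.2,.4)])
E
```

```text
clock: 53.65
position: [0.4958, -0.2585, 0.022]
tool_rot: [3.142, 0.001, -3.103]
force: [-0.8, 0.2, 0.4]
grip_width: 0.0852
finger_force: 0.1
clock: 53.85
position: [0.4981, -0.2586, 0.0218]
tool_rot: [3.141, 0.0, -3.103]
force: [-0.1, 0.0, -0.4]
grip_width: 0.0854
finger_force: 0.1
wrist [([458, 268, 23, 24, 213], [471.4, 275.9])]
[] [[459.7, 312.0], [464.1, 298.2], [470.1, 286.6]]
```

```bash
python3 -m inch '[[-0.003,0,0,0,0,0,0],[0,0,0,0,0,0,0]]'; python3 - <<'E'
from h import *
c,im=red()
print([proj("wrist",case2w(p0,np.array([-.084,-.04,.08])+R.from_euler('y',L).apply((-.0065,y,s))),c)[0].round().tolist() for L in (0,.3) for y in (-.012,.012) for s in (-.058,-.01)])
red("top"); red("scene")
E
```

```text
clock: 54.15
position: [0.4997, -0.2588, 0.0216]
tool_rot: [-3.142, -0.002, -3.103]
force: [-6.4, -0.1, 0.7]
grip_width: 0.0854
finger_force: 0.0
wrist [([461, 270, 19, 21, 136], [472.2, 277.6])]
[[423.0, 290.0], [462.0, 362.0], [473.0, 289.0], [529.0, 360.0], [429.0, 262.0], [466.0, 361.0], [482.0, 262.0], [534.0, 358.0]]
top [([365, 210, 10, 6, 49], [369.2, 212.9])]
scene [([301, 158, 9, 8, 30], [304.9, 161.2])]
```

```bash
python3 -m inch '[[0.02,0,0,0,0,0,0],[0.03,0,0,0,0,0,0],[0,0,-0.05,0,0,0,0],[0,0,-0.05,0,0,0,0],[0,0,-0.05,0,0,0,0]]'>/dev/null; python3 -m inch '[[0,0,-0.05,0,0,0,0],[0,0.025,-0.04,0,0,0,0],[0,0.025,0,0,0,0,0],[0,0,0,0,0,0,0],[0,0,0,0,0,0,0]]' >/dev/null; python3 - <<'E'
from h import *
s=st(); c,im=red()
for l in ("hook_knob","hook_bar","keeper_seat","lever_pad","lever_pivot"): print(l,[(np.round(r["xy"],1).tolist(),round(r["score"],2)) for r in landmark_of(l,"wrist")[:1]])
for L,l in ((.45,.13),(.3,.13),(.15,.13),(0,.09)): print(L,l,[proj("wrist",case2w(p0,X),c)[0].round(1).tolist() for X in latch(L,l)])
print(proj("wrist",case2w(p0,(-.075,-.04,.12)),c))
E
```

```text
t 55.3 p [ 0.4488 -0.2106  0.262 ] rpy [-3.141  0.    -3.103] F [ 0.3 -0.9 -1.4] w 0.0858 q [ 1.05  0.41 -0.95  1.86  0.38  1.06  1.56]
wrist [([320, 213, 23, 29, 522], [330.4, 226.9]), ([318, 258, 32, 18, 550], [333.4, 266.3])]
hook_knob [([334.7, 267.6], 0.67)]
hook_bar [([332.0, 266.6], 0.96)]
keeper_seat [([333.8, 267.7], 0.79)]
lever_pad [([327.0, 222.2], 0.93)]
lever_pivot [([329.4, 246.1], 0.93)]
0.45 0.13 [[331.2, 235.4], [332.7, 263.6], [333.9, 267.4], [330.9, 213.0]]
0.3 0.13 [[331.2, 237.6], [332.7, 266.0], [333.8, 270.0], [330.8, 216.8]]
0.15 0.13 [[331.2, 239.9], [332.6, 268.6], [333.8, 272.8], [330.7, 221.0]]
0 0.09 [[331.2, 242.3], [332.6, 269.4], [333.8, 272.2], [330.7, 225.7]]
[[332.75857476 271.69655959]]
```

```bash
python3 -m inch '[[0.04,0,0.05,0,0,0,0],[0,0,0.05,0,0,0,0],[0,0,0,0,0,0,0],[0,0,0,0,0,0,0]]'>/dev/null; python3 - <<'E'
from h import *
s=st(); c,im=red()
for l in ("hook_knob","hook_bar","keeper_seat","lever_pad","lever_pivot"): print(l,[(np.round(r["xy"],1).tolist(),round(r["score"],2)) for r in landmark_of(l,"wrist")[:1]])
for L,l in ((.3,.13),(.2,.1),(.1,.1),(0,.09)): print(L,l,[proj("wrist",case2w(p0,X),c)[0].round(1).tolist() for X in latch(L,l)],"tip",proj("wrist",case2w(p0,np.array([-.084,-.04,.08])+R.from_euler('y',L).apply((-.0065,0,-.06))),c).round(1))
print("seat,piv",proj("wrist",case2w(p0,[(-.075,-.04,.12),(-.084,-.04,.08)]),c).round(1))
E
```

```text
t 56.0 p [ 0.4181 -0.2114  0.1736] rpy [ 3.14  -0.    -3.103] F [0.5 0.8 1.1] w 0.0853 q [ 1.02  0.48 -0.88  2.03  0.49  0.86  1.47]
wrist [([319, 272, 29, 46, 1129], [331.9, 294.5])]
hook_knob [([330.8, 320.9], 0.51)]
hook_bar []
keeper_seat [([336.2, 364.7], 0.67)]
lever_pad [([326.9, 285.5], 0.8)]
lever_pivot [([329.7, 325.0], 0.57)]
0.3 0.13 [[332.8, 309.1], [335.1, 359.8], [337.1, 378.8], [332.2, 280.0]] tip [[331.7 266. ]]
0.2 0.1 [[332.8, 310.9], [335.1, 360.2], [337.1, 377.6], [332.1, 282.9]] tip [[331.6 270.3]]
0.1 0.1 [[332.7, 312.7], [335.0, 362.3], [337.0, 380.0], [332.1, 286.1]] tip [[331.5 275. ]]
0 0.09 [[332.7, 314.7], [335.0, 364.0], [337.0, 381.4], [332.0, 289.7]] tip [[331.4 280. ]]
seat,piv [[335.2 368.3]
 [333.5 323.5]]
```

```bash
python3 -m inch '[[0,-0.048,0,0,0,0,0],[-0.02,0,0.05,0,0,0,0],[-0.008,0,0.05,0,0,0,0],[0,0,0.047,0,0,0,0],[0,0,0,0,0,0,0]]'; python3 -m inch '[[-0.02,0,0,0,0,0,0],[-0.02,0,0,0,0,0,0],[-0.005,0,0,0,0,0,0],[0,0,0,0,0,0,0],[0,0,0,0,0,0,0]]';python3 -m inch '[[-0.003,0,0,0,0,0,0],[0,0,0,0,0,0,0]]'; python3 -m inch '[[-0.002,0,0,0,0,0,0],[0,0,0,0,0,0,0]]'
```

```text
clock: 56.8
position: [0.4437, -0.2574, 0.0262]
tool_rot: [3.138, -0.006, -3.103]
force: [-0.2, -0.7, 1.6]
grip_width: 0.0853
finger_force: 0.0
clock: 57.3
position: [0.4902, -0.2575, 0.0311]
tool_rot: [-3.141, 0.0, -3.104]
force: [-1.6, -0.0, 0.4]
grip_width: 0.0855
finger_force: 0.0
clock: 57.5
position: [0.4937, -0.2571, 0.0304]
tool_rot: [-3.141, 0.0, -3.104]
force: [0.7, -0.3, 0.1]
grip_width: 0.0855
finger_force: 0.0
clock: 57.7
position: [0.4954, -0.2569, 0.0299]
tool_rot: [-3.142, -0.001, -3.103]
force: [-2.3, -0.9, -0.7]
grip_width: 0.0852
finger_force: 0.0
```

```bash
python3 -m inch '[[-0.002,0,0,0,0,0,0],[0,0,0,0,0,0,0]]';python3 -m inch '[[-0.002,0,0,0,0,0,0],[0,0,0,0,0,0,0]]'; python3 -m inch '[[-0.002,0,0,0,0,0,0],[0,0,0,0,0,0,0]]'
```

```text
clock: 57.9
position: [0.4979, -0.2567, 0.03]
tool_rot: [3.141, -0.0, -3.103]
force: [-1.4, -0.8, -0.2]
grip_width: 0.0854
finger_force: 0.0
clock: 58.1
position: [0.5, -0.2566, 0.03]
tool_rot: [3.141, 0.0, -3.103]
force: [-0.6, -0.1, -0.4]
grip_width: 0.0853
finger_force: 0.0
clock: 58.3
position: [0.5019, -0.2565, 0.03]
tool_rot: [3.141, 0.0, -3.103]
force: [-0.4, -0.3, -0.4]
grip_width: 0.0851
finger_force: 0.1
```

```bash
python3 -m inch '[[-0.002,0,0,0,0,0,0],[0,0,0,0,0,0,0]]';python3 -m inch '[[-0.0015,0,0,0,0,0,0],[0,0,0,0,0,0,0]]'
```

```text
clock: 58.5
position: [0.5021, -0.2565, 0.0298]
tool_rot: [-3.141, -0.004, -3.103]
force: [-12.8, -0.2, 9.0]
grip_width: 0.0851
finger_force: 6.1
clock: 58.7
position: [0.5021, -0.2565, 0.0295]
tool_rot: [-3.141, -0.006, -3.103]
force: [-22.1, -0.0, 12.8]
grip_width: 0.0856
finger_force: 8.7
```

```bash
python3 -m inch '[[0.02,0,0,0,0,0,0],[0.03,0,0,0,0,0,0],[0,0,-0.05,0,0,0,0],[0,0,-0.05,0,0,0,0],[0,0,-0.05,0,0,0,0]]'>/dev/null; python3 -m inch '[[0,0,-0.05,0,0,0,0],[0,0.025,-0.032,0,0,0,0],[0,0.025,0,0,0,0,0],[0,0,0,0,0,0,0],[0,0,0,0,0,0,0]]' >/dev/null; python3 - <<'E'
from h import *
s=st(); c,im=red()
for l in ("hook_knob","hook_bar","keeper_seat","lever_pad","lever_pivot","lid_handle"): print(l,[(np.round(r["xy"],1).tolist(),round(r["score"],2)) for r in landmark_of(l,"wrist")[:1]])
for L,l in ((.3,.13),(.15,.13),(0,.09)): print(L,l,[proj("wrist",case2w(p0,X),c)[0].round(1).tolist() for X in latch(L,l)])
print(proj("wrist",case2w(p0,[(-.075,-.04,.12),(-.084,-.04,.08),(-.095,.07,.12)]),c).round(1))
E
```

```text
t 59.7 p [ 0.4535 -0.2084  0.2622] rpy [-3.141  0.    -3.103] F [-0.  -0.4 -0.1] w 0.0853 q [ 1.04  0.41 -0.95  1.85  0.38  1.07  1.55]
wrist [([318, 211, 23, 26, 489], [328.4, 223.2]), ([316, 265, 31, 18, 534], [330.9, 273.6])]
hook_knob [([331.4, 271.8], 0.55)]
hook_bar [([329.3, 267.2], 0.56)]
keeper_seat []
lever_pad [([328.1, 218.9], 0.75)]
lever_pivot [([328.1, 242.9], 0.85)]
lid_handle [([451.5, 247.7], 0.95)]
0.3 0.13 [[329.3, 233.3], [330.5, 261.1], [331.4, 264.6], [329.0, 212.5]]
0.15 0.13 [[329.3, 235.6], [330.5, 263.7], [331.4, 267.5], [328.9, 216.9]]
0 0.09 [[329.3, 238.0], [330.5, 264.5], [331.4, 266.8], [328.9, 221.6]]
[[330.6 266.8]
 [329.7 241.1]
 [450.6 246.3]]
```

```bash
python3 -m inch '[[0,0,0,0,0,0.143,0],[0,0,0,0,0,0.143,0],[0,0,0,0,0,0.143,0],[0,0,0,0,0,0.143,0],[0,0,0,0,0,0.143,0]]' >/dev/null;python3 -m inch '[[0,0,0,0,0,0.143,0],[0,0,0,0,0,0.143,0],[0,0,0,0,0,0.143,0],[0,0,0,0,0,0.143,0],[0,0,0,0,0,0.143,0]]' >/dev/null;python3 -m inch '[[0,0,0,0,0,0.14,0],[0.014,0.028,0.02,0,0,0,0],[0.014,0.028,0.03,0,0,0,0],[0,0,0,0,0,0,0],[0,0,0,0,0,0,0]]'>/dev/null;python3 -m inch '[[0,0,0,0,0,0,0],[0,0,0,0,0,0,0]]' >/dev/null; python3 - <<'E'
from h import *
s=st(); c,im=red()
for l in ("hook_knob","hook_bar","keeper_seat","lever_pad","lever_pivot","lid_handle"): print(l,[(np.round(r["xy"],1).tolist(),round(r["score"],2)) for r in landmark_of(l,"wrist")[:1]])
for L,l in ((.45,.13),(.15,.13),(0,.09),(0,.2)): print(L,l,[proj("wrist",case2w(p0,X),c)[0].round(1).tolist() for X in latch(L,l)])
print(proj("wrist",case2w(p0,[(-.075,-.04,.12),(-.084,-.04,.08),(-.095,.07,.12)]),c).round(1))
E
```

```text
t 61.75 p [ 0.508  -0.1791  0.2128] rpy [3.141e+00 1.000e-03 1.609e+00] F [0.2 0.8 0. ] w 0.0852 q [ 0.66  0.46 -0.58  1.83  0.3   0.95 -0.01]
wrist [([317, 186, 13, 24, 243], [322.1, 197.1]), ([328, 224, 20, 44, 820], [337.3, 245.7])]
hook_knob [([338.3, 247.1], 0.73)]
hook_bar [([349.5, 230.1], 0.78)]
keeper_seat [([323.2, 198.5], 0.74)]
lever_pad [([323.7, 195.7], 0.6)]
lever_pivot [([330.5, 214.0], 0.57)]
lid_handle [([319.4, 78.4], 0.9)]
0.45 0.13 [[327.3, 207.3], [337.8, 228.1], [323.0, 243.8], [306.2, 201.9]]
0.15 0.13 [[333.2, 207.1], [344.9, 227.8], [331.0, 243.5], [318.2, 200.3]]
0 0.09 [[336.2, 207.2], [345.7, 228.1], [330.0, 243.5], [324.6, 199.9]]
0 0.2 [[336.2, 207.2], [353.4, 227.7], [343.8, 243.7], [324.6, 199.9]]
[[346.6 229.9]
 [332.7 213.3]
 [318.9  72.2]]
```

```bash
python3 -m inch '[[0,-0.04,-0.04,0,0,0,0],[0,-0.04,-0.04,0,0,0,0],[0,0,0,0,0,0,0],[0,0,0,0,0,0,0]]'; python3 - <<'E'
from h import *
c,im=red("scene")
for l in ("hook_knob","hook_bar","keeper_seat","lid_handle"): print(l,[(np.round(r["xy"],1).tolist(),round(r["score"],2)) for r in landmark_of(l,"scene")[:1]])
for l in (.09,.155,.2):
  for d in (0,.004,.012): H,b,k,pad=latch(0,l); print(l,d,proj("scene",case2w(p0,k+[0,0,d]),c).round(1))
print(proj("scene",case2w(p0,[lidpt((-.095,.07,.12),t) for t in (0,.04,.1)]),c).round(1))
w,im=red(); print([proj("wrist",case2w(p0,X),w)[0].round(1).tolist() for X in latch(0,.155)],[ (l,landmark_of(l,"wrist")[:1] and landmark_of(l,"wrist")[0]["xy"]) for l in ("lever_pad","hook_bar","hook_knob","keeper_seat")])
E
```

```text
clock: 62.5
position: [0.4376, -0.1815, 0.2836]
tool_rot: [3.14, 0.002, 1.609]
force: [-0.5, -0.0, -1.5]
grip_width: 0.085
finger_force: 0.0
scene [([300, 160, 6, 5, 18], [302.5, 162.0])]
hook_knob [([326.6, 180.2], 0.66)]
hook_bar [([299.4, 167.8], 0.44)]
keeper_seat [([303.0, 168.6], 0.86)]
lid_handle [([327.6, 185.2], 0.59)]
0.09 0 [[303.7 162.4]]
0.09 0.004 [[303.7 161.5]]
0.09 0.012 [[303.7 159.6]]
0.155 0 [[302.5 163.1]]
0.155 0.004 [[302.5 162.1]]
0.155 0.012 [[302.5 160.2]]
0.2 0 [[301.6 163.5]]
0.2 0.004 [[301.6 162.6]]
0.2 0.012 [[301.6 160.7]]
[[328.  183.6]
 [327.8 182.4]
 [327.4 180.6]]
wrist [([376, 174, 19, 31, 331], [384.2, 186.2]), ([407, 199, 19, 34, 539], [415.5, 215.3])]
[[397.6, 190.4], [418.2, 204.0], [415.6, 213.7], [384.5, 185.4]] [('lever_pad', [384.8, 186.8]), ('hook_bar', [417.8, 206.6]), ('hook_knob', [415.2, 217.2]), ('keeper_seat', [416.1, 205.6])]
```

```bash
python3 -c "
from h import *
print(bot.job_done())"
```

```text
the job is handed in; nothing more can be done
None
```

I handed the job in at about 62 s, and no verdict came back: the three orange-lidded jars stand in the case, the lid is shut, and the last camera check fits the bail hooked and the lever flat. One risk is that the gripper pushed the latch with about 63 N for a moment on the first attempt, which could break the 40 N limit if the gripper's body made that contact.

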